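Stack the biscotti crosswise in the carrier, cover it and clamp it shut

TASK

Stack all the biscuit bars from the baking sheet as a crosswise tower on the middle of the carrier's raised square: two parallel bars to a layer, one on each side of the middle with a gap of about two bar widths (36 mm) between them, the bottom pair pointing towards the bail's hinge and each layer square to the one below; an odd last bar lies on one side of the top layer. Then set the white cover over the tower so that it stands flat on the board all round, and last swing the bail fully down over it. Leave everything else on the table where it is.

Things in the scene. Friction and masses are not known exactly. Their poses are not given: they have to be found in the camera images.
- bar1 (a point): A hard-baked biscuit bar (biscotti), tan with pale nut pieces, 90 mm long (its x axis) and 18 x 18 mm square in section, 35 g; this point is its very centre, 9 mm above what it lies on. At the start it lies flat on the baking sheet. All bars are alike; four to six are present, the others are absent (None).
- bar2 (a point): A hard-baked biscuit bar (biscotti), tan with pale nut pieces, 90 mm long (its x axis) and 18 x 18 mm square in section, 35 g; this point is its very centre, 9 mm above what it lies on. At the start it lies flat on the baking sheet. All bars are alike; four to six are present, the others are absent (None).
- bar3 (a point): A hard-baked biscuit bar (biscotti), tan with pale nut pieces, 90 mm long (its x axis) and 18 x 18 mm square in section, 35 g; this point is its very centre, 9 mm above what it lies on. At the start it lies flat on the baking sheet. All bars are alike; four to six are present, the others are absent (None).
- bar4 (a point): A hard-baked biscuit bar (biscotti), tan with pale nut pieces, 90 mm long (its x axis) and 18 x 18 mm square in section, 35 g; this point is its very centre, 9 mm above what it lies on. At the start it lies flat on the baking sheet. All bars are alike; four to six are present, the others are absent (None).
- bar5 (a point): A hard-baked biscuit bar (biscotti), tan with pale nut pieces, 90 mm long (its x axis) and 18 x 18 mm square in section, 35 g; this point is its very centre, 9 mm above what it lies on. At the start it lies flat on the baking sheet. All bars are alike; four to six are present, the others are absent (None).
- bar6 (a point): A hard-baked biscuit bar (biscotti), tan with pale nut pieces, 90 mm long (its x axis) and 18 x 18 mm square in section, 35 g; this point is its very centre, 9 mm above what it lies on. At the start it lies flat on the baking sheet. All bars are alike; four to six are present, the others are absent (None).
- carrier: Wooden carrier board, fixed, 10 mm thick, in its own frame x -74 to 155, y -85 to 85 mm. Origin: at table height under the middle of its raised square; z up, +x roughly away from the robot, towards the bail's hinge. The raised square, 116 x 116 mm along x and y, 8 mm above the board, (top 18 mm above the table) is where bars are stacked; the cover goes around it and stands on the board.
- cover_handle (a point): Grip point on the loose white cover: an upside-down square box, 138 mm outside, 130 mm inside, 75 mm high (70 inside), 0.28-0.46 kg, on the table at first. Handle: grey bar on its top, 44 mm along the cover's x, 16 mm wide (y), 32 mm high. This point is on the cover's axis, 93 mm above its rim (14 mm below the handle's top); 103 mm above the table when the cover stands on the board.
- bail (a joint): Hinge angle of the U-shaped steel bail, rad: 0 = fully down, level, 1 mm above the top of the seated cover, its arms passing 40 mm either side of the middle, clear of the handle; 1.57 = upright; starts open, leaning away at 1.6 to 1.85 (stop at 1.95). A stiff hinge; it stays where left; about 2 N at the tab moves it. The hinge axis is carried by two steel posts at carrier x = 137, y = +-59 mm, 98 mm tall.
- bail_tab (a point): Grip point in the black tab at the middle of the bail's free end, 215 mm from the hinge axis. Tab: 16 mm wide along the hinge axis, 12 mm thick, ends 15 mm past this point; the bail's 88 mm crossbar is 35 mm back towards the hinge. At bail angle a it lies at carrier x = 135 - 215 cos a, y = 0, z = 90 + 215 sin a (mm). Pinched by its sides it can turn between the fingers.
- place1 (a point): Where the centre of a bar in the bottom layer belongs: in the carrier's frame at x 0, y -28, 27 mm above the table; the bar lies along the carrier's x. Nothing is there at first.
- place2 (a point): Where the centre of a bar in the bottom layer belongs: in the carrier's frame at x 0, y 28, 27 mm above the table; the bar lies along the carrier's x. Nothing is there at first.
- place3 (a point): Where the centre of a bar in the second layer belongs: in the carrier's frame at x -28, y 0, 45 mm above the table; the bar lies along the carrier's y. Nothing is there at first.
- place4 (a point): Where the centre of a bar in the second layer belongs: in the carrier's frame at x 28, y 0, 45 mm above the table; the bar lies along the carrier's y. Nothing is there at first.
- place5 (a point): Where the centre of a bar in the top layer belongs: in the carrier's frame at x 0, y -28, 63 mm above the table; the bar lies along the carrier's x. Nothing is there at first.
- place6 (a point): Where the centre of a bar in the top layer belongs: in the carrier's frame at x 0, y 28, 63 mm above the table; the bar lies along the carrier's x. Nothing is there at first.
- sheet_mid (a point): On the upper face of the fixed aluminium baking sheet, 4 mm above the table, in the middle of the area where the bars lie. The sheet reaches 128 mm either side in its y, -130 to +165 mm in its x; rim 7 mm above the table. It lies left or right of the carrier, the cover on the other side.
- biscuit_mid (a point): A round biscuit, 48 mm across and 10 mm thick, on the end of the baking sheet; stays there. Its centre; a bystander, not part of the job.
- jar_mid (a point): A closed amber glass jar, 68 mm across and 110 mm tall. Its middle; a bystander, not part of the job.
- mug_mid (a point): A white mug, 76 mm across and 85 mm tall. Its middle; a bystander, not part of the job.
- bowl_mid (a point): A small steel bowl, 72 mm across and 34 mm high. A point on its axis, 20 mm up; a bystander, not part of the job.
- scraper_mid (a point): A palette knife, 175 mm long and 18 mm wide, lying across the table in front of the carrier. Its middle; a bystander, not part of the job.
- pbrush_mid (a point): A pastry brush, 170 mm long, lying beyond the carrier. Its middle; a bystander, not part of the job.
- can_mid (a point): A plain steel can, 50 mm across and 50 mm tall. Its middle; a bystander, not part of the job.

How it is judged (in metres and radians):
On the way, in this order (a step that is already met when the one before it is completed fails the run):
1. all bars are stacked crosswise, two to a layer, on the raised square (((distance between bar1 and place1 below 0.013 m and angle between the x axis of bar1 and the x axis of carrier, either way round below 0.17 rad) or (distance between bar1 and place2 below 0.013 m and angle between the x axis of bar1 and the x axis of carrier, either way round below 0.17 rad) or (distance between bar1 and place3 below 0.013 m and angle between the x axis of bar1 and the y axis of carrier, either way round below 0.17 rad) or (distance between bar1 and place4 below 0.013 m and angle between the x axis of bar1 and the y axis of carrier, either way round below 0.17 rad) or (distance between bar1 and place5 below 0.013 m and angle between the x axis of bar1 and the x axis of carrier, either way round below 0.17 rad) or (distance between bar1 and place6 below 0.013 m and angle between the x axis of bar1 and the x axis of carrier, either way round below 0.17 rad)) and ((distance between bar2 and place1 below 0.013 m and angle between the x axis of bar2 and the x axis of carrier, either way round below 0.17 rad) or (distance between bar2 and place2 below 0.013 m and angle between the x axis of bar2 and the x axis of carrier, either way round below 0.17 rad) or (distance between bar2 and place3 below 0.013 m and angle between the x axis of bar2 and the y axis of carrier, either way round below 0.17 rad) or (distance between bar2 and place4 below 0.013 m and angle between the x axis of bar2 and the y axis of carrier, either way round below 0.17 rad) or (distance between bar2 and place5 below 0.013 m and angle between the x axis of bar2 and the x axis of carrier, either way round below 0.17 rad) or (distance between bar2 and place6 below 0.013 m and angle between the x axis of bar2 and the x axis of carrier, either way round below 0.17 rad)) and ((distance between bar3 and place1 below 0.013 m and angle between the x axis of bar3 and the x axis of carrier, either way round below 0.17 rad) or (distance between bar3 and place2 below 0.013 m and angle between the x axis of bar3 and the x axis of carrier, either way round below 0.17 rad) or (distance between bar3 and place3 below 0.013 m and angle between the x axis of bar3 and the y axis of carrier, either way round below 0.17 rad) or (distance between bar3 and place4 below 0.013 m and angle between the x axis of bar3 and the y axis of carrier, either way round below 0.17 rad) or (distance between bar3 and place5 below 0.013 m and angle between the x axis of bar3 and the x axis of carrier, either way round below 0.17 rad) or (distance between bar3 and place6 below 0.013 m and angle between the x axis of bar3 and the x axis of carrier, either way round below 0.17 rad)) and ((distance between bar4 and place1 below 0.013 m and angle between the x axis of bar4 and the x axis of carrier, either way round below 0.17 rad) or (distance between bar4 and place2 below 0.013 m and angle between the x axis of bar4 and the x axis of carrier, either way round below 0.17 rad) or (distance between bar4 and place3 below 0.013 m and angle between the x axis of bar4 and the y axis of carrier, either way round below 0.17 rad) or (distance between bar4 and place4 below 0.013 m and angle between the x axis of bar4 and the y axis of carrier, either way round below 0.17 rad) or (distance between bar4 and place5 below 0.013 m and angle between the x axis of bar4 and the x axis of carrier, either way round below 0.17 rad) or (distance between bar4 and place6 below 0.013 m and angle between the x axis of bar4 and the x axis of carrier, either way round below 0.17 rad)) and ((distance between bar5 and place1 below 0.013 m and angle between the x axis of bar5 and the x axis of carrier, either way round below 0.17 rad) or (distance between bar5 and place2 below 0.013 m and angle between the x axis of bar5 and the x axis of carrier, either way round below 0.17 rad) or (distance between bar5 and place3 below 0.013 m and angle between the x axis of bar5 and the y axis of carrier, either way round below 0.17 rad) or (distance between bar5 and place4 below 0.013 m and angle between the x axis of bar5 and the y axis of carrier, either way round below 0.17 rad) or (distance between bar5 and place5 below 0.013 m and angle between the x axis of bar5 and the x axis of carrier, either way round below 0.17 rad) or (distance between bar5 and place6 below 0.013 m and angle between the x axis of bar5 and the x axis of carrier, either way round below 0.17 rad)) and ((distance between bar6 and place1 below 0.013 m and angle between the x axis of bar6 and the x axis of carrier, either way round below 0.17 rad) or (distance between bar6 and place2 below 0.013 m and angle between the x axis of bar6 and the x axis of carrier, either way round below 0.17 rad) or (distance between bar6 and place3 below 0.013 m and angle between the x axis of bar6 and the y axis of carrier, either way round below 0.17 rad) or (distance between bar6 and place4 below 0.013 m and angle between the x axis of bar6 and the y axis of carrier, either way round below 0.17 rad) or (distance between bar6 and place5 below 0.013 m and angle between the x axis of bar6 and the x axis of carrier, either way round below 0.17 rad) or (distance between bar6 and place6 below 0.013 m and angle between the x axis of bar6 and the x axis of carrier, either way round below 0.17 rad))), for 0.2 s.
2. the cover stands on the board over the tower (all of step 1 and horizontal distance between cover_handle and carrier below 0.014 m and z of cover_handle in the frame of carrier between 0.099 and 0.107 m and angle between cover_handle's own z axis and vertical below 0.06 rad), for 0.2 s.
3. the bail is fully down over the cover (horizontal distance between cover_handle and carrier below 0.014 m and z of cover_handle in the frame of carrier between 0.099 and 0.107 m and angle between cover_handle's own z axis and vertical below 0.06 rad and value of joint bail below 0.05 rad), for 0.2 s.
At the end, for the whole second after the job is handed in: Every bar lies within 13 mm of one of the six places and within 0.17 rad of its direction; the cover is within 14 mm of the raised square's middle, down on the board (4 mm) and level (0.06 rad); the bail is within 0.05 rad of fully down (all of step 1 and all of step 3); the robot touches nothing.
It fails at once if a bystander (biscuit, jar, mug, bowl, can, palette knife, brush) is moved more than 40 mm (distance of any of biscuit_mid, jar_mid, mug_mid, bowl_mid, scraper_mid, pbrush_mid, can_mid from where it was at the start of the episode above 0.04 m).
Of b1, b2, b3, b4, b5, b6 only 4 to 6 are there at a start; the rules pass over those that are not, and their reading is None.
At some moment in a run one of cover may be knocked a few centimetres aside while the robot is not near it.
Once in a run the grip may slacken for a moment while it holds something.
It also fails if it takes over 210 s, if anything falls off the work surface, if the arm or the gripper's body presses on something with over 40 N, if the wrist force passes 120 N, or if a joint passes its speed limit or range.

ROBOT

A 6-joint arm with a two-finger parallel gripper is mounted at the origin on the work surface. World frame = base frame: x ahead of the robot, y to its left, z up, the work surface at z = 0. Lengths are in m, angles in degrees, forces in N, time in s.
With the tool pointing down it reaches from about 0.375 to 0.9 m from the base axis. Payload 3.1 kg.
Tool frame: the origin (TCP) lies on the centre line of the jaws, within the pads' length; the fingertips stand 8 mm ahead of it and the grasp point (between the pads) lies 11 mm behind it; y points along the fingers, x is the direction in which the jaws open and shut, and the axes are right-handed (so a half turn about y gives the same grasp; the last joint's range is limited). The gripper opens to 87 mm and grips with 3 to 60 N. Pads are 19 mm wide; open, the fingers measure 117 mm over their backs; the gripper's body (75 mm by 190 mm) begins 51 mm behind the grasp point.
Start: joints at [59.903, 30.224, 82.088, -0, 67.689, -10.227], TCP at [0.212, 0.588, 0.231] pointing down, gripper open.
Joint ranges: [-176.69, 176.69], [-43.24, 126.21], [12.49, 139.97], [-82, 262], [0, 151.66], [-163.58, 163.58]. Speed limits (degrees/s): [159.86, 159.86, 180, 180, 180, 180].

INTERFACE

Orientations are given as a 3x3 rotation matrix whose columns are the frame's x, y, z axes.
In Python, from rig import read_state, imaging, job, spotter gives the robot as it stands.
- The arm moves only by the tool apply_moves, never from a script. Its argument "steps" is a list of rows, each an object of numbers: "x", "y", "z": the shift along the world's x, y, z in mm; "spin": the turn about the world's z in rad. In form: [{"x": .., "y": .., "z": .., "spin": ..}, ...]. A call has 1 to 12 rows; each row shifts and turns the pose as measured when the row begins; what a row does not reach is not made up. A row lasts 1/10 s, in which the tool goes at most 50 mm and 8.59 degrees, less where a joint would pass 70% of its speed; a pose out of reach is approached as far as the arm can. A call is refused whole if a number of a shift passes 50 or a number of a turn 0.15, either way. A call with a gripper value outside its range is refused whole. "grip" is the finger opening in mm, from 0 to 87, set as the call begins (left out, the last holds). The fingers move at their own pace and stop on an object; the grip force is fixed at half the most. Time passes only in rows, so rows that do not move let the fingers close. It gives the time, the measured TCP pose, the force and the opening at its end, in the units of the state.
- read_state(): the state, without advancing time (a new reading comes with each control period).
- imaging.capture(name): name is "side" or "top" or "wrist"; returns the picture (420x560x3 uint8, red, green, blue); there is no depth.
- imaging.camera_params(name): a dict with "fov_y" (degrees; the focal length in pixels is half the picture's height over the tangent of half this angle, whatever the lens; pixels are square), "cx", "cy" (the principal point, pixels), "dist" ([k1, k2, p1, p2, k3] as OpenCV has them; the pictures are not rectified), "R" (3x3) and "t" (3): a world point X has camera coordinates R X + t. Camera axes: x right, y down, z forward; pixel columns grow to the right and rows downward; lengths in m; the calibration is good to about 2 mm. A picture is of the moment at which its call begins: read the wrist's pose just before it. camera_params takes no time and is no camera call; for the wrist camera it gives the pose at the moment of the call.
- job.hand_in(): hands the job in, once; it reports no verdict.
Trained networks look in the newest picture that a camera, given by its name, has taken for a name from the list of things; names that differ only in an ending like _2 or _b are one class to them, and where a whole thing is asked for, a point or a joint stands for the part that bears it (a point fixed in the world has none). Each returns a list of dicts, best first, with "score" (0 to 1); they miss things now and then, are a little off and sometimes report something else, mostly with a low value. They report only what shows in the picture. A call takes as long as a camera call.
- spotter.cut_out(name, camera): "mask" (420x560 bool, what is visible of it) and "rect" ([left, top, width, height] in pixels, round what is visible of it).
The state is a dict: "time_s": time; "joint_positions": joint angles; "qvel": joint speeds; "tau": joint torques, N m; "position": TCP position; "tcp_rot": TCP orientation; "force": force on the tool from outside, world axes, zero at the start; "moment": the same for the moment, N m; "opening": opening from 0.0 (shut) to 1.0 (fully open).
Only numpy, scipy, OpenCV 4.12 (cv2) and the standard library are available. Lean on these libraries where they do the work, as an engineer would, in place of code of your own. Each camera call takes 0.05 s, during which the arm holds its last target.

## Working session

There is one attempt and no reset: what is moved stays moved. The work goes in short steps, Python scripts to look and compute and a tool call to move; the robot and the scene stay as the last step left them, time stands still between calls to the robot, and variables do not carry over. Pictures are saved under pics/ and viewed, and the job is handed in when it is done.

Besides the shell and the picture viewer there is one more tool, called after "Emit:" in YAML: its name, and indented under it one key for each argument. apply_moves: Moves the arm, as the interface text tells. Its arguments: {"type":"object","properties":{"steps":{"type":"array"},"grip":{"type":"number"}},"required":["steps"]}

```bash
ls; mkdir -p pics; cat > h.py <<'E'
import numpy as np, cv2
from rig import read_state, imaging, job, spotter
def snap(n,f):
    im=imaging.capture(n); cv2.imwrite('pics/'+f,cv2.cvtColor(im,cv2.COLOR_RGB2BGR)); return im
def K(p):
    f=210/np.tan(np.radians(p['fov_y'])/2); return np.array([[f,0,p['cx']],[0,f,p['cy']],[0,0,1.]])
def back(p,uv,z):
    uv=np.asarray(uv,float).reshape(-1,1,2)
    n=cv2.undistortPoints(uv,K(p),np.array(p['dist'],float)).reshape(-1,2)
    R=np.array(p['R']);t=np.array(p['t']);c=-R.T@t
    d=np.c_[n,np.ones(len(n))]@R
    return c+d*((z-c[2])/d[:,2])[:,None]
def proj(p,X):
    X=np.asarray(X,float).reshape(-1,3);R=np.array(p['R']);t=np.array(p['t'])
    return cv2.projectPoints(X,cv2.Rodrigues(R)[0],t,K(p),np.array(p['dist'],float))[0].reshape(-1,2)
E
python3 - <<'E'
from h import *
s=read_state();print(s)
for c in ['top','side','wrist']:
    snap(c,c+'0.png'); p=imaging.camera_params(c); print(c,p, -np.array(p['R']).T@np.array(p['t']))
E
```

```text
pics
{'time_s': 0.0, 'joint_positions': array([ 5.99012610e+01,  3.02802156e+01,  8.21578088e+01, -2.88308651e-03,
        6.76894693e+01, -1.02271600e+01]), 'qvel': array([0.01636654, 0.01944751, 0.03795384, 0.04547793, 0.03588951,
       0.08437732]), 'tau': array([ 8.57694681e-05, -4.40053153e+01, -1.76592869e+01,  6.33250899e-02,
        5.82872238e-02, -1.83686871e-04]), 'position': array([0.21205554, 0.5871456 , 0.22955033]), 'tcp_rot': array([[ 3.39893892e-01, -1.07563590e-03, -9.40463176e-01],
       [ 9.40461222e-01, -1.94849138e-03,  3.39895415e-01],
       [-2.19808810e-03, -9.99997523e-01,  3.49313538e-04]]), 'force': array([0.25334384, 0.96589449, 0.23653552]), 'moment': array([0.00225734, 0.024259  , 0.04756186]), 'opening': 1.0018434908007698}
top {'fov_y': 53.61005023499787, 'cx': 276.63842335753094, 'cy': 209.60027159828505, 'dist': array([0.03949649, 0.        , 0.        , 0.        , 0.        ]), 'R': array([[ 0.00490303, -0.99996586, -0.00665125],
       [-0.98830876, -0.00383208, -0.15241755],
       [ 0.15238686,  0.00732079, -0.98829381]]), 't': array([0.0148
[... 175 characters left out ...]
81,  0.        ,  0.        ,  0.        ,  0.        ]), 'R': array([[ 0.97863028, -0.20555711, -0.00538911],
       [-0.10015448, -0.45360557, -0.88555693],
       [ 0.17958799,  0.86717257, -0.46449961]]), 't': array([-0.50175523,  0.14988827,  1.01054574])} [ 0.32456297 -0.91146674  0.59942869]
wrist {'fov_y': 64.1865457341599, 'cx': 277.06960626990224, 'cy': 209.1343221510293, 'dist': array([0.01533602, 0.        , 0.        , 0.        , 0.        ]), 'R': array([[ 0.33907373,  0.94075613, -0.00262891],
       [ 0.90828061, -0.32663819,  0.2614074 ],
       [ 0.24506191, -0.09102417, -0.96522498]]), 't': array([-0.62389559, -0.03122382,  0.39071161])} [0.14415806 0.6122989  0.38364658]
```

View pics/top0.png

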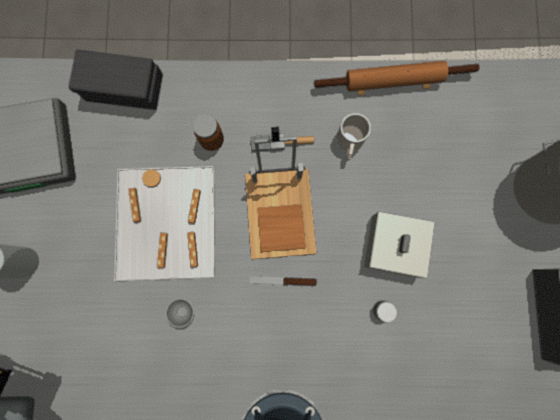

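View pics/side0.png

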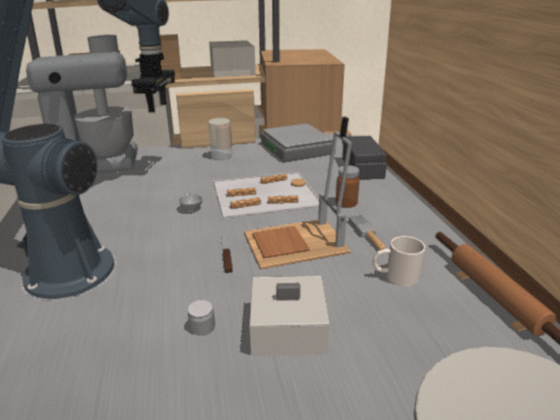

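View pics/wrist0.png

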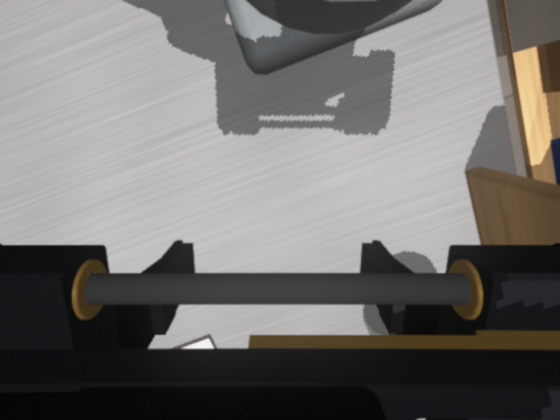

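```bash
python3 - <<'E'
from h import *
imaging.capture('top'); imaging.capture('side')
p=imaging.camera_params('top')
for n in ['bar1','carrier','cover_handle','bail','bail_tab','jar_mid','mug_mid','bowl_mid','scraper_mid','pbrush_mid','can_mid','biscuit_mid']:
    for d in spotter.cut_out(n,'top'):
        m=d['mask'].astype(np.uint8); 
        if m.sum()<5: continue
        c=max(cv2.findContours(m,cv2.RETR_EXTERNAL,cv2.CHAIN_APPROX_NONE)[0],key=len).reshape(-1,2)
        z={'bar1':.022,'cover_handle':.075,'carrier':.01}.get(n,0.02)
        w=back(p,c,z)[:,:2]*1000
        r=cv2.minAreaRect(w.astype(np.float32))
        ys,xs=np.nonzero(m)
        print(n,round(d['score'],2),d['rect'],m.sum(),'cen',np.round(back(p,[[xs.mean(),ys.mean()]],z)[0]*1000,1),'rect',np.round(r[0],1),np.round(r[1],1),round(r[2],1))
im=cv2.imread('pics/top0.png')
cv2.imwrite('pics/z1.png',cv2.resize(im[110:290,225:345],None,fx=4,fy=4,interpolation=cv2.INTER_CUBIC)[:600])
cv2.imwrite('pics/z1b.png',cv2.resize(im[160:270,235:330],None,fx=5,fy=5,interpolation=cv2.INTER_CUBIC))
cv2.imwrite('pics/z2.png',cv2.resize(im[200:290,360:445],None,fx=6,fy=6,interpolation=cv2.INTER_CUBIC))
cv2.imwrite('pics/z3.png',cv2.resize(im[160:285,105:225],None,fx=4,fy=4,interpolation=cv2.INTER_CUBIC))
E
```

```text
bar1 0.75 [189.5, 189.0, 11.9, 31.9] 249 cen [566.5 233.2  22. ] rect [566.4 233. ] [20.6 86.4] 80.9
bar1 0.69 [126.1, 191.8, 15.2, 28.5] 319 cen [566.3 387.7  22. ] rect [567.2 387.8] [90.2 24.9] 10.4
bar1 0.59 [156.2, 231.8, 9.4, 34.9] 268 cen [448.4 310.4  22. ] rect [449.8 310.1] [21.  86.8] 87.5
carrier 0.72 [245.9, 126.0, 68.8, 134.9] 6204 cen [563.3  11.   10. ] rect [608.2  15.9] [351.5 172.6] 5.0
carrier 0.52 [335.5, 113.4, 31.6, 43.9] 972 cen [ 768.6 -186.1   10. ] rect [ 768.6 -182. ] [ 82.8 113.7] 45.4
carrier 0.33 [192.4, 115.8, 34.5, 34.7] 839 cen [768.8 204.7  10. ] rect [768.3 205.2] [107.2  70.2] 27.2
cover_handle 0.9 [364.2, 211.9, 71.0, 68.5] 3694 cen [ 461.7 -280.4   75. ] rect [ 462.7 -280.4] [153.6 143.2] 79.1
bail 0.66 [250.3, 125.4, 49.0, 50.6] 537 cen [728.3  19.2  20. ] rect [719.5  20.2] [123.4 113.4] 5.7
bail 0.34 [372.0, 298.9, 25.7, 23.2] 417 cen [ 300.9 -252.7   20. ] rect [ 300.2 -252.6] [59.8 48.9] 63.9
bail_tab 0.95 [255.6, 127.3, 39.5, 45.3] 366 cen [723.2  25.5  20. ] rect [718.3  21.5] [119.  108.1] 3.7
bail_tab 0.59 [128.6, 191.6, 13.0, 31.8] 275
[... 326 characters left out ...]
n [294.  259.4  20. ] rect [294.1 259.6] [71.  67.6] 2.3
bowl_mid 0.64 [186.5, 232.7, 9.8, 35.1] 272 cen [452.6 233.6  20. ] rect [453.  233.5] [88.6 20.7] 6.6
scraper_mid 0.6 [246.2, 273.9, 70.6, 11.9] 464 cen [374.2   3.2  20. ] rect [374.1   3. ] [167.8  17.7] 88.3
pbrush_mid 0.84 [253.4, 135.9, 61.3, 15.7] 372 cen [738.    1.4  20. ] rect [728.8  21.3] [19.3 82.8] 0.2
pbrush_mid 0.67 [246.7, 128.9, 65.9, 131.9] 6081 cen [562.1  10.6  20. ] rect [606.5  14.4] [348.4 170.1] 5.6
can_mid 0.62 [374.2, 300.0, 24.1, 22.1] 396 cen [ 300.4 -253.3   20. ] rect [ 300.2 -253.7] [57.9 47.8] 64.1
biscuit_mid 0.63 [144.8, 171.3, 16.7, 15.7] 241 cen [637.9 346.8  20. ] rect [638.6 346.3] [43.2 42.7] 0.3
```

View pics/z1b.png

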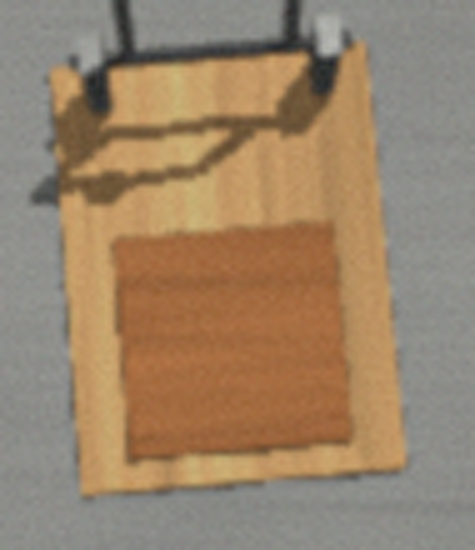

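View pics/z2.png

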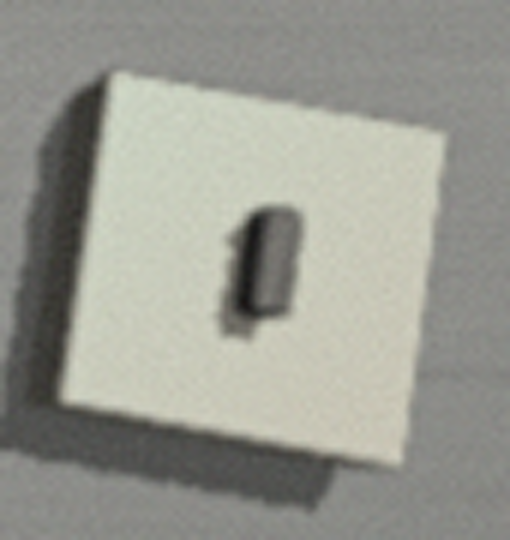

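View pics/z3.png

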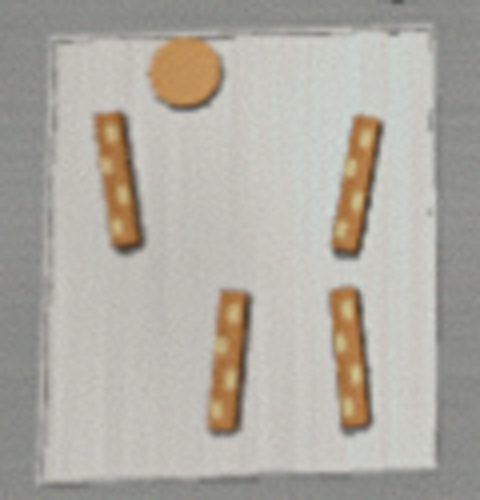

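```bash
cat > seg.py <<'E'
from h import *
def rectfit(p,mask,z,minA=60):
    out=[]
    n,l,st,_=cv2.connectedComponentsWithStats(mask.astype(np.uint8))
    for i in range(1,n):
        if st[i,4]<minA: continue
        ys,xs=np.nonzero(l==i)
        # moments with pixel areas -> world
        w=back(p,np.c_[xs,ys],z)[:,:2]*1000
        c=w.mean(0); C=np.cov((w-c).T); ev,V=np.linalg.eigh(C)
        a=np.degrees(np.arctan2(V[1,1],V[0,1])); a=(a+90)%180-90
        cn=cv2.findContours((l==i).astype(np.uint8),cv2.RETR_EXTERNAL,cv2.CHAIN_APPROX_NONE)[0][0].reshape(-1,2)
        r=cv2.minAreaRect((back(p,cn,z)[:,:2]*1000).astype(np.float32))
        out.append((st[i,:5],np.round(c,1),'LW',np.round(np.sqrt(12*ev[::-1]),1),'ang',round(a,1),'mar',np.round(r[0],1),np.round(r[1],1),round(r[2],1)))
    return out
E
python3 - <<'E'
from seg import *
p=imaging.camera_params('top')
im=cv2.imread('pics/top0.png'); hsv=cv2.cvtColor(im,cv2.COLOR_BGR2HSV)
H,S,V=[hsv[...,i].astype(int) for i in range(3)]
for q in [(240,230),(240,290),(205,200),(245,135),(240,285),(225,290)]: print(q,hsv[q[1],q[0]] if 0 else hsv[q[0],q[1]])
roi=np.zeros(H.shape,bool); roi[185:272,120:210]=1
print('BARS')
for r in rectfit(p,roi&(S>75),.018): print(*r)
roi[:]=0; roi[195:262,245:320]=1
for lo in (135,150,160):
    print('SQ',lo)
    for r in rectfit(p,roi&(V<190)&(S>lo),.018,500): print(*r)
roi[:]=0; roi[205:285,360:440]=1
print('COVER')
m=roi&(V>170); 
m=cv2.morphologyEx(m.astype(np.uint8),cv2.MORPH_CLOSE,np.ones((13,13)))
for r in rectfit(p,m,.075,500): print(*r)
roi[:]=0; roi[230:260,395:413]=1
print('HANDLE')
for r in rectfit(p,roi&(V<170),.107,20): print(*r)
E
```

```text
(240, 230) [ 43  12 144]
(240, 290) [ 13 161 162]
(205, 200) [ 35   8 201]
(245, 135) [ 19  11 189]
(240, 285) [ 13 156 163]
(225, 290) [ 14 156 168]
BARS
[129 188  11  34 243] [568.1 390.1] LW [89.9 18.4] ang 11.5 mar [568.2 390.2] [90.6 18.6] 11.1
[188 189  12  35 232] [565.2 234.5] LW [90.1 17.8] ang -7.7 mar [565.4 234.5] [17.9 90.3] 82.2
[157 233  10  35 256] [449.4 312.4] LW [88.8 18.8] ang -2.2 mar [449.9 312.3] [18.8 87.6] 87.7
[188 232  10  35 246] [452.1 234.5] LW [88.5 18.1] ang 7.5 mar [452.6 234.4] [89.2 18.5] 7.4
SQ 135
[ 258  204   48   48 1967] [508.6   5.7] LW [115.7 115.2] ang -70.2 mar [509.4   5.7] [116.6 116.5] 5.0
SQ 150
[ 259  205   46   47 1734] [507.9   5.8] LW [112.3 111.8] ang 85.5 mar [508.8   6. ] [112.7 112.5] 5.2
SQ 160
COVER
[ 371  212   63   65 3151] [ 463.9 -288.5] LW [135.8 135.5] ang -83.0 mar [ 464.6 -288.4] [135.8 135.7] 79.5
HANDLE
[396 234  15  23 244] [ 460.3 -281.1] LW [51.  25.8] ang -20.8 mar [ 459.6 -281.2] [27.7 54.9] 78.3
```

Emit:
apply_moves:
  steps:
    - {"x":27,"y":-39,"z":-9,"spin":0.053}
    - {"x":27,"y":-39,"z":-9,"spin":0.053}
    - {"x":27,"y":-39,"z":-9,"spin":0.053}
    - {"x":27,"y":-39,"z":-9,"spin":0.053}
    - {"x":27,"y":-39,"z":-9,"spin":0.053}
    - {"x":27,"y":-39,"z":-9,"spin":0.053}
    - {"x":27,"y":-39,"z":-9,"spin":0.053}
    - {"x":27,"y":-39,"z":-9,"spin":0.053}
    - {"x":24,"y":-41,"z":-8,"spin":0.053}
    - {"x":0}
  grip: 50

```text
invalid input at $.steps[9]: expected keys x, y, z, spin
```

```bash
cat >> h.py <<'E'
def tgt(x,y,z,yaw):
    s=read_state();R=s['tcp_rot'];P=s['position']*1000
    cy=np.degrees(np.arctan2(R[1,0],R[0,0])); d=(yaw-cy+180)%360-180
    print('t',round(s['time_s'],2),'at',np.round(P,1),'yaw',round(cy,1),'tilt',np.round(R[:,1],3),'F',np.round(s['force'],1),'op',round(s['opening']*87,1),'j',np.round(s['joint_positions'],0))
    print('d',np.round(np.array([x,y,z])-P,1),'spin',round(np.radians(d),3))
E
python3 - <<'E'
from h import *
tgt(452,234.5,14,97.5)
snap('wrist','w1.png')
E
```

```text
t 0.85 at [212.4 587.8 230.6] yaw 70.1 tilt [ 0.  0. -1.] F [ 0.6 -0.4  0.1] op 87.0 j [ 60.  30.  82.   0.  68. -10.]
d [ 239.6 -353.3 -216.6] spin 0.478
```

View pics/w1.png

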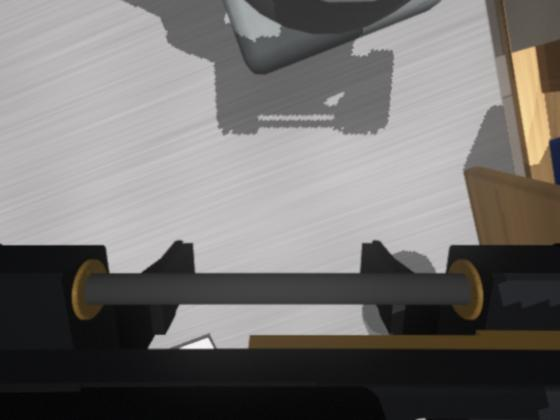

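Emit:
apply_moves:
  steps:
    - {"x":27,"y":-39,"z":-9,"spin":0.053}
    - {"x":27,"y":-39,"z":-9,"spin":0.053}
    - {"x":27,"y":-39,"z":-9,"spin":0.053}
    - {"x":27,"y":-39,"z":-9,"spin":0.053}
    - {"x":27,"y":-39,"z":-9,"spin":0.053}
    - {"x":27,"y":-39,"z":-9,"spin":0.053}
    - {"x":27,"y":-39,"z":-9,"spin":0.053}
    - {"x":27,"y":-39,"z":-9,"spin":0.053}
    - {"x":24,"y":-41,"z":-8,"spin":0.053}
    - {"x":0,"y":0,"z":0,"spin":0}
  grip: 50

```text
time_s: 1.9
position: [0.462, 0.2257, 0.1511]
tcp_rot: [[-0.157, 0.008, -0.988], [0.988, 0.013, -0.157], [0.012, -1.0, -0.01]]
force: [0.1, 0.3, 1.1]
opening: 0.573
```

```bash
python3 - <<'E'
from h import *
tgt(452,234.5,14,97.5)
snap('wrist','w1.png')
p=imaging.camera_params('wrist')
print(proj(p,[[.452,.2345,.022],[.4074,.2286,.022],[.4966,.2404,.022]]))
E
```

```text
t 1.9 at [462.  225.7 151.1] yaw 99.0 tilt [ 0.008  0.013 -1.   ] F [0.1 0.3 1.1] op 49.9 j [ 13.  28. 103.   1.  48. -86.]
d [ -10.     8.8 -137.1] spin -0.027
[[284.07104116 194.84663577]
 [285.84880504 142.00685618]
 [282.44139362 243.41458432]]
```

View pics/w1.png

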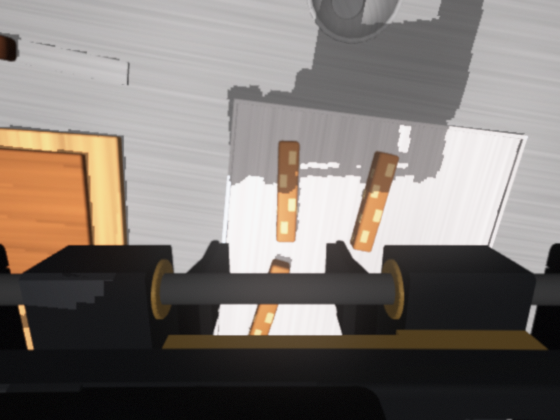

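Emit:
apply_moves:
  steps:
    - {"x":-10,"y":9,"z":-30,"spin":-0.027}
    - {"x":0,"y":0,"z":0,"spin":0}
    - {"x":0,"y":0,"z":0,"spin":0}

```text
time_s: 2.25
position: [0.451, 0.2384, 0.1224]
tcp_rot: [[-0.129, 0.01, -0.992], [0.992, 0.015, -0.129], [0.014, -1.0, -0.012]]
force: [-0.2, -0.9, -0.2]
opening: 0.577
```

```bash
python3 - <<'E'
from h import *
tgt(452,234.5,14,97.5)
p=imaging.camera_params('wrist')
snap('wrist','w2.png')
print(proj(p,[[.452,.2345,.022],[.4074,.2286,.022],[.4966,.2404,.022]]))
tgt(452,234.5,14,97.5)
E
```

```text
t 2.25 at [451.  238.4 122.4] yaw 97.4 tilt [ 0.01   0.015 -1.   ] F [-0.2 -0.9 -0.2] op 50.2 j [ 15.  31. 105.   1.  44. -83.]
d [   1.    -3.9 -108.4] spin 0.002
[[269.71171038 212.60001815]
 [269.27445834 155.17935682]
 [270.10438141 264.92727169]]
t 2.3 at [450.2 238.3 122.3] yaw 97.4 tilt [ 0.008  0.015 -1.   ] F [-0.9 -0.1 -0.4] op 49.9 j [ 15.  31. 105.   1.  44. -83.]
d [   1.8   -3.8 -108.3] spin 0.001
```

View pics/w2.png

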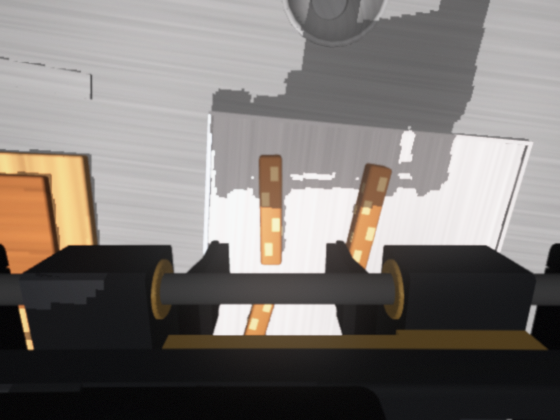

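Emit:
apply_moves:
  steps:
    - {"x":2,"y":-4,"z":-30,"spin":0}
    - {"x":0,"y":0,"z":-30,"spin":0}
    - {"x":0,"y":0,"z":-25,"spin":0}
    - {"x":0,"y":0,"z":-15,"spin":0}
    - {"x":0,"y":0,"z":0,"spin":0}
    - {"x":0,"y":0,"z":0,"spin":0}

```text
time_s: 2.9
position: [0.4579, 0.2402, 0.0271]
tcp_rot: [[-0.14, 0.026, -0.99], [0.99, 0.02, -0.139], [0.016, -0.999, -0.028]]
force: [0.5, 0.2, 0.4]
opening: 0.575
```

```bash
python3 - <<'E'
from h import *
tgt(452,234.5,15,97.5)
E
```

```text
t 2.9 at [457.9 240.2  27.1] yaw 98.0 tilt [ 0.026  0.02  -0.999] F [0.5 0.2 0.4] op 50.0 j [ 15.  41. 107.   1.  30. -84.]
d [ -5.9  -5.7 -12.1] spin -0.009
```

Emit:
apply_moves:
  steps:
    - {"x":-6,"y":-5,"z":-5,"spin":-0.009}
    - {"x":0,"y":0,"z":-5,"spin":0}
    - {"x":0,"y":0,"z":0,"spin":0}
    - {"x":0,"y":0,"z":0,"spin":0}

```text
time_s: 3.3
position: [0.4533, 0.2359, 0.02]
tcp_rot: [[-0.131, 0.032, -0.991], [0.991, 0.021, -0.131], [0.017, -0.999, -0.035]]
force: [-0.4, -0.0, 0.3]
opening: 0.578
```

```bash
python3 - <<'E'
from h import *
tgt(452,234.5,15,97.5)
E
```

```text
t 3.3 at [453.3 235.9  20. ] yaw 97.6 tilt [ 0.032  0.021 -0.999] F [-0.4 -0.   0.3] op 50.3 j [ 15.  42. 108.   2.  28. -84.]
d [-1.3 -1.4 -5. ] spin -0.001
```

Emit:
apply_moves:
  steps:
    - {"x":-1,"y":-1,"z":-5,"spin":0}
    - {"x":0,"y":0,"z":0,"spin":0}

```text
time_s: 3.5
position: [0.4528, 0.2349, 0.0152]
tcp_rot: [[-0.131, 0.034, -0.991], [0.991, 0.022, -0.131], [0.017, -0.999, -0.036]]
force: [0.2, 0.2, -0.8]
opening: 0.576
```

Emit:
apply_moves:
  steps:
    - {"x":0,"y":0,"z":0,"spin":0}
    - {"x":0,"y":0,"z":0,"spin":0}
    - {"x":0,"y":0,"z":0,"spin":0}
    - {"x":0,"y":0,"z":0,"spin":0}
    - {"x":0,"y":0,"z":0,"spin":0}
  grip: 0

```text
time_s: 4.0
position: [0.453, 0.2348, 0.015]
tcp_rot: [[-0.131, 0.034, -0.991], [0.991, 0.022, -0.131], [0.017, -0.999, -0.036]]
force: [-0.1, 0.7, 3.2]
opening: 0.204
```

```bash
python3 - <<'E'
from h import *
tgt(452,234.5,15,97.5)
E
```

```text
t 4.0 at [453.  234.8  15. ] yaw 97.5 tilt [ 0.034  0.022 -0.999] F [-0.1  0.7  3.2] op 17.8 j [ 14.  42. 109.   2.  27. -85.]
d [-1.  -0.3 -0. ] spin -0.001
```

Emit:
apply_moves:
  steps:
    - {"x":0,"y":0,"z":20,"spin":0}
    - {"x":0,"y":0,"z":35,"spin":0}
    - {"x":0,"y":0,"z":20,"spin":0}
    - {"x":0,"y":0,"z":0,"spin":0}

```text
time_s: 4.4
position: [0.4518, 0.2345, 0.0911]
tcp_rot: [[-0.131, 0.03, -0.991], [0.991, 0.021, -0.13], [0.017, -0.999, -0.033]]
force: [0.0, -0.2, -0.6]
opening: 0.209
```

```bash
cat >> h.py <<'E'
C=np.array([509.,6.]); CY=5.0
def pl(n,z,dx=0,dy=0):
    o={1:(0,-28),2:(0,28),3:(-28,0),4:(28,0),5:(0,-28),6:(0,28)}[n]
    a=np.radians(CY); o=(o[0]+dx,o[1]+dy)
    x=C[0]+np.cos(a)*o[0]-np.sin(a)*o[1]; y=C[1]+np.sin(a)*o[0]+np.cos(a)*o[1]
    tgt(x,y,z,(90 if n in(1,2,5,6) else 0)+CY)
E
python3 - <<'E'
from h import *
pl(1,29)
E
```

```text
t 4.4 at [451.8 234.5  91.1] yaw 97.5 tilt [ 0.03   0.021 -0.999] F [ 0.  -0.2 -0.6] op 18.2 j [ 14.  34. 107.   1.  37. -84.]
d [  59.6 -256.4  -62.1] spin -0.044
```

Emit:
apply_moves:
  steps:
    - {"x":5,"y":-20,"z":0,"spin":-0.004}
    - {"x":8,"y":-35,"z":0,"spin":-0.006}
    - {"x":8,"y":-35,"z":0,"spin":-0.006}
    - {"x":8,"y":-35,"z":0,"spin":-0.006}
    - {"x":8,"y":-35,"z":0,"spin":-0.006}
    - {"x":8,"y":-35,"z":0,"spin":-0.006}
    - {"x":8,"y":-35,"z":0,"spin":-0.006}
    - {"x":6,"y":-20,"z":0,"spin":-0.004}
    - {"x":0,"y":0,"z":0,"spin":0}
    - {"x":0,"y":0,"z":0,"spin":0}

```text
time_s: 5.4
position: [0.5086, -0.0242, 0.0826]
tcp_rot: [[-0.088, 0.024, -0.996], [0.996, 0.022, -0.087], [0.019, -0.999, -0.026]]
force: [0.3, 0.0, -0.5]
opening: 0.203
```

```bash
python3 - <<'E'
from h import *
pl(1,29)
snap('wrist','w3.png')
p=imaging.camera_params('wrist')
a=np.radians(5);R=np.array([[np.cos(a),-np.sin(a)],[np.sin(a),np.cos(a)]])
print(proj(p,[[*( (np.array(q)@R.T+C)/1000),.018] for q in [(-58,-58),(-58,58),(58,58)]]))
E
```

```text
t 5.4 at [508.6 -24.2  82.6] yaw 95.0 tilt [ 0.024  0.022 -0.999] F [ 0.3  0.  -0.5] op 17.7 j [ -16.   35.  107.    3.   38. -113.]
d [  2.8   2.3 -53.6] spin -0.001
[[230.34051585 143.67078039]
 [411.80480303 143.64177256]
 [393.38800123 302.71424429]]
```

View pics/w3.png

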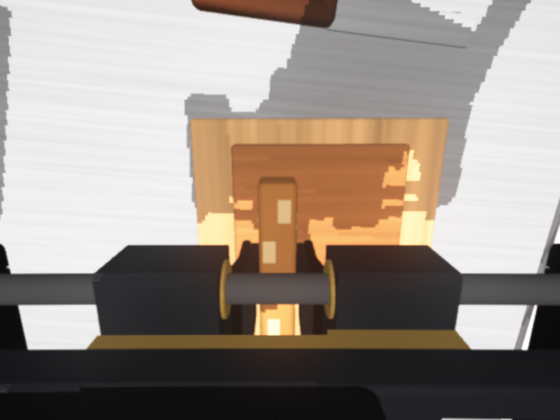

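Emit:
apply_moves:
  steps:
    - {"x":3,"y":2,"z":-15,"spin":0}
    - {"x":0,"y":0,"z":-15,"spin":0}
    - {"x":0,"y":0,"z":-12,"spin":0}
    - {"x":0,"y":0,"z":0,"spin":0}
    - {"x":0,"y":0,"z":0,"spin":0}

```text
time_s: 5.95
position: [0.5088, -0.0158, 0.0383]
tcp_rot: [[-0.096, 0.02, -0.995], [0.995, 0.023, -0.095], [0.021, -1.0, -0.023]]
force: [-0.7, 1.2, 0.4]
opening: 0.199
```

```bash
python3 - <<'E'
from h import *
pl(1,29)
E
```

```text
t 5.95 at [508.8 -15.8  38.3] yaw 95.5 tilt [ 0.02   0.023 -1.   ] F [-0.7  1.2  0.4] op 17.4 j [ -15.   40.  108.    3.   32. -113.]
d [ 2.6 -6.1 -9.3] spin -0.009
```

Emit:
apply_moves:
  steps:
    - {"x":2,"y":-5,"z":-3,"spin":-0.008}
    - {"x":0,"y":0,"z":-2,"spin":0}
    - {"x":0,"y":0,"z":0,"spin":0}
    - {"x":0,"y":0,"z":0,"spin":0}

```text
time_s: 6.35
position: [0.5118, -0.0209, 0.0343]
tcp_rot: [[-0.088, 0.023, -0.996], [0.996, 0.022, -0.088], [0.02, -0.999, -0.025]]
force: [-0.3, 0.2, -0.2]
opening: 0.203
```

```bash
python3 - <<'E'
from h import *
pl(1,29)
E
```

```text
t 6.35 at [511.8 -20.9  34.3] yaw 95.1 tilt [ 0.023  0.022 -0.999] F [-0.3  0.2 -0.2] op 17.7 j [ -16.   40.  107.    3.   32. -113.]
d [-0.4 -1.  -5.3] spin -0.001
```

Now lower 4.5 mm and release to a 32 mm opening.

Emit:
apply_moves:
  steps:
    - {"x":0,"y":-1,"z":-2,"spin":0}
    - {"x":0,"y":0,"z":-2.5,"spin":0}
    - {"x":0,"y":0,"z":0,"spin":0}

```text
time_s: 6.65
position: [0.5122, -0.0223, 0.03]
tcp_rot: [[-0.088, 0.024, -0.996], [0.996, 0.022, -0.087], [0.02, -0.999, -0.026]]
force: [-0.3, 1.1, -0.6]
opening: 0.203
```

Emit:
apply_moves:
  steps:
    - {"x":0,"y":0,"z":0,"spin":0}
    - {"x":0,"y":0,"z":0,"spin":0}
    - {"x":0,"y":0,"z":0,"spin":0}
    - {"x":0,"y":0,"z":15,"spin":0}
    - {"x":0,"y":0,"z":35,"spin":0}
    - {"x":0,"y":0,"z":20,"spin":0}
    - {"x":0,"y":0,"z":0,"spin":0}
  grip: 32

```text
time_s: 7.35
position: [0.5112, -0.0221, 0.1011]
tcp_rot: [[-0.088, 0.021, -0.996], [0.996, 0.023, -0.087], [0.021, -1.0, -0.023]]
force: [-0.5, -0.7, -0.9]
opening: 0.364
```

```bash
python3 - <<'E'
from h import *
tgt(449.5,311.5,60,87.8)
snap('top','t1.png');snap('side','s1.png')
p=imaging.camera_params('wrist'); snap('wrist','w4.png')
a=np.radians(5);R=np.array([[np.cos(a),-np.sin(a)],[np.sin(a),np.cos(a)]])
print(proj(p,[[*( (np.array(q)@R.T+C)/1000),.036] for q in [(-45,-37),(-45,-19),(45,-19)]]))
E
```

```text
t 7.35 at [511.2 -22.1 101.1] yaw 95.0 tilt [ 0.021  0.023 -1.   ] F [-0.5 -0.7 -0.9] op 31.6 j [ -16.   33.  106.    2.   41. -113.]
d [-61.7 333.6 -41.1] spin -0.126
[[259.90600757 162.85439073]
 [287.83658861 162.79673111]
 [286.58114359 287.62052804]]
```

View pics/w4.png

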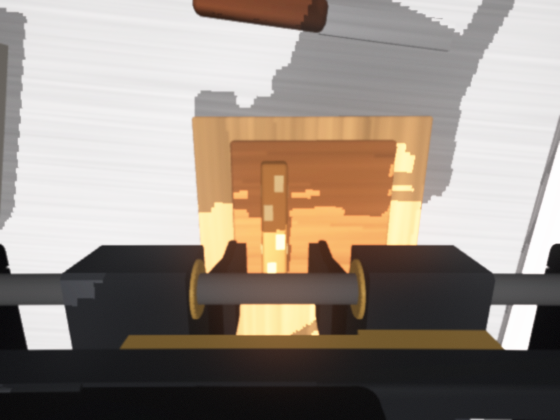

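View pics/s1.png

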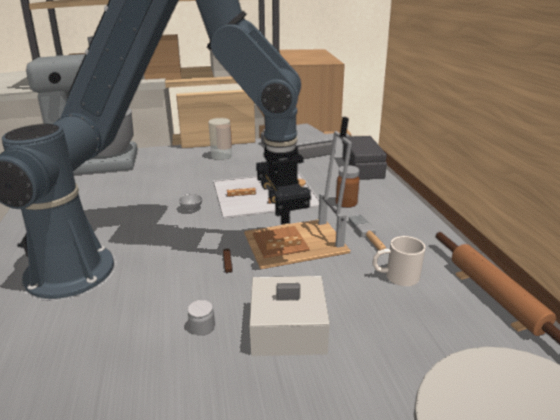

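Emit:
apply_moves:
  steps:
    - {"x":-4,"y":20,"z":0,"spin":-0.01}
    - {"x":-7,"y":37,"z":0,"spin":-0.014}
    - {"x":-7,"y":37,"z":0,"spin":-0.014}
    - {"x":-7,"y":37,"z":0,"spin":-0.014}
    - {"x":-7,"y":37,"z":0,"spin":-0.014}
    - {"x":-7,"y":37,"z":0,"spin":-0.014}
    - {"x":-7,"y":37,"z":0,"spin":-0.014}
    - {"x":-7,"y":37,"z":0,"spin":-0.014}
    - {"x":-5,"y":37,"z":0,"spin":-0.014}
    - {"x":-4,"y":16,"z":0,"spin":-0.01}
    - {"x":0,"y":0,"z":0,"spin":0}
    - {"x":0,"y":0,"z":0,"spin":0}
  grip: 45

```text
time_s: 8.7
position: [0.4361, 0.3189, 0.0815]
tcp_rot: [[0.055, -0.006, -0.998], [0.998, 0.017, 0.055], [0.016, -1.0, 0.007]]
force: [0.4, 0.6, 0.1]
opening: 0.517
```

```bash
python3 - <<'E'
from h import *
tgt(449.5,311.5,15,87.8)
E
```

```text
t 8.7 at [436.1 318.9  81.5] yaw 86.9 tilt [-0.006  0.017 -1.   ] F [0.4 0.6 0.1] op 44.9 j [ 24.  37. 101.   2.  42. -64.]
d [ 13.4  -7.4 -66.5] spin 0.016
```

Emit:
apply_moves:
  steps:
    - {"x":7,"y":-4,"z":-10,"spin":0.016}
    - {"x":6,"y":-3,"z":-20,"spin":0}
    - {"x":0,"y":0,"z":-15,"spin":0}
    - {"x":0,"y":0,"z":-8,"spin":0}
    - {"x":0,"y":0,"z":0,"spin":0}
    - {"x":0,"y":0,"z":0,"spin":0}

```text
time_s: 9.3
position: [0.4526, 0.3036, 0.023]
tcp_rot: [[0.044, -0.009, -0.999], [0.999, 0.014, 0.044], [0.014, -1.0, 0.01]]
force: [-0.5, 1.1, -0.7]
opening: 0.515
```

```bash
python3 - <<'E'
from h import *
tgt(449.5,311.5,15,87.8)
E
```

```text
t 9.3 at [452.6 303.6  23. ] yaw 87.5 tilt [-0.009  0.014 -1.   ] F [-0.5  1.1 -0.7] op 44.8 j [ 22.  43. 102.   2.  36. -67.]
d [-3.1  7.9 -8. ] spin 0.005
```

Emit:
apply_moves:
  steps:
    - {"x":-2,"y":6,"z":-3,"spin":0.005}
    - {"x":0,"y":0,"z":-4,"spin":0}
    - {"x":0,"y":0,"z":0,"spin":0}
    - {"x":0,"y":0,"z":0,"spin":0}

```text
time_s: 9.7
position: [0.4515, 0.3102, 0.0171]
tcp_rot: [[0.038, -0.006, -0.999], [0.999, 0.015, 0.038], [0.015, -1.0, 0.007]]
force: [0.1, -0.5, 1.1]
opening: 0.516
```

```bash
python3 - <<'E'
from h import *
tgt(449.5,311.5,15,87.8)
E
```

```text
t 9.7 at [451.5 310.2  17.1] yaw 87.8 tilt [-0.006  0.015 -1.   ] F [ 0.1 -0.5  1.1] op 44.9 j [ 22.  43. 102.   2.  35. -67.]
d [-2.   1.3 -2.1] spin -0.0
```

Emit:
apply_moves:
  steps:
    - {"x":-2,"y":1,"z":-2,"spin":0}
    - {"x":0,"y":0,"z":0,"spin":0}
    - {"x":0,"y":0,"z":0,"spin":0}

```text
time_s: 10.0
position: [0.4494, 0.3118, 0.0155]
tcp_rot: [[0.037, -0.005, -0.999], [0.999, 0.016, 0.037], [0.015, -1.0, 0.006]]
force: [0.8, 0.4, 0.1]
opening: 0.517
```

Emit:
apply_moves:
  steps:
    - {"x":0,"y":0,"z":0,"spin":0}
    - {"x":0,"y":0,"z":0,"spin":0}
    - {"x":0,"y":0,"z":0,"spin":0}
    - {"x":0,"y":0,"z":0,"spin":0}
    - {"x":0,"y":0,"z":0,"spin":0}
    - {"x":0,"y":0,"z":20,"spin":0}
    - {"x":0,"y":0,"z":35,"spin":0}
    - {"x":0,"y":0,"z":20,"spin":0}
    - {"x":0,"y":0,"z":0,"spin":0}
  grip: 0

```text
time_s: 10.9
position: [0.4483, 0.3111, 0.0914]
tcp_rot: [[0.038, -0.009, -0.999], [0.999, 0.014, 0.037], [0.014, -1.0, 0.009]]
force: [0.4, 0.3, -1.0]
opening: 0.205
```

```bash
python3 - <<'E'
from h import *
pl(2,80)
E
```

```text
t 10.9 at [448.3 311.1  91.4] yaw 87.8 tilt [-0.009  0.014 -1.   ] F [ 0.4  0.3 -1. ] op 17.8 j [ 22.  36. 100.   1.  44. -66.]
d [  58.2 -277.2  -11.4] spin 0.125
```

Emit:
apply_moves:
  steps:
    - {"x":5,"y":-20,"z":1,"spin":0.01}
    - {"x":7,"y":-34,"z":1,"spin":0.015}
    - {"x":7,"y":-34,"z":1,"spin":0.015}
    - {"x":7,"y":-34,"z":1,"spin":0.015}
    - {"x":7,"y":-34,"z":1,"spin":0.015}
    - {"x":7,"y":-34,"z":1,"spin":0.015}
    - {"x":7,"y":-34,"z":1,"spin":0.015}
    - {"x":7,"y":-30,"z":1,"spin":0.015}
    - {"x":4,"y":-16,"z":0,"spin":0.01}
    - {"x":0,"y":0,"z":0,"spin":0}
    - {"x":0,"y":0,"z":0,"spin":0}

```text
time_s: 12.0
position: [0.5035, 0.0314, 0.0901]
tcp_rot: [[-0.094, -0.019, -0.995], [0.995, 0.014, -0.094], [0.016, -1.0, 0.018]]
force: [-0.3, 0.8, -0.7]
opening: 0.201
```

```bash
python3 - <<'E'
from h import *
pl(2,29)
E
```

```text
t 12.0 at [503.5  31.4  90.1] yaw 95.4 tilt [-0.019  0.014 -1.   ] F [-0.3  0.8 -0.7] op 17.4 j [ -10.   34.  105.    1.   42. -106.]
d [  3.1   2.5 -61.1] spin -0.007
```

Emit:
apply_moves:
  steps:
    - {"x":1,"y":1,"z":-10,"spin":-0.007}
    - {"x":1,"y":0,"z":-18,"spin":0}
    - {"x":0,"y":0,"z":-14,"spin":0}
    - {"x":0,"y":0,"z":-8,"spin":0}
    - {"x":0,"y":0,"z":0,"spin":0}
    - {"x":0,"y":0,"z":0,"spin":0}

```text
time_s: 12.6
position: [0.5023, 0.0391, 0.0351]
tcp_rot: [[-0.092, -0.024, -0.995], [0.996, 0.016, -0.093], [0.018, -1.0, 0.022]]
force: [0.0, 0.7, -0.7]
opening: 0.208
```

```bash
python3 - <<'E'
from h import *
pl(2,29.5)
E
```

```text
t 12.6 at [502.3  39.1  35.1] yaw 95.3 tilt [-0.024  0.016 -1.   ] F [ 0.   0.7 -0.7] op 18.1 j [  -9.   40.  107.    1.   35. -105.]
d [ 4.2 -5.2 -5.6] spin -0.005
```

Emit:
apply_moves:
  steps:
    - {"x":4,"y":-5,"z":0,"spin":-0.004}
    - {"x":0,"y":0,"z":-2,"spin":0}
    - {"x":0,"y":0,"z":0,"spin":0}
    - {"x":0,"y":0,"z":0,"spin":0}

```text
time_s: 13.0
position: [0.5079, 0.0339, 0.0345]
tcp_rot: [[-0.089, -0.02, -0.996], [0.996, 0.015, -0.089], [0.017, -1.0, 0.019]]
force: [0.7, -0.5, -0.3]
opening: 0.202
```

```bash
python3 - <<'E'
from h import *
pl(2,29.5)
E
```

```text
t 13.0 at [507.9  33.9  34.5] yaw 95.1 tilt [-0.02   0.015 -1.   ] F [ 0.7 -0.5 -0.3] op 17.6 j [  -9.   40.  106.    1.   35. -105.]
d [-1.3  0.  -5. ] spin -0.001
```

Emit:
apply_moves:
  steps:
    - {"x":-1,"y":0,"z":-2,"spin":0}
    - {"x":0,"y":0,"z":-2.5,"spin":0}
    - {"x":0,"y":0,"z":0,"spin":0}

```text
time_s: 13.3
position: [0.5072, 0.0336, 0.0302]
tcp_rot: [[-0.088, -0.019, -0.996], [0.996, 0.015, -0.088], [0.017, -1.0, 0.017]]
force: [-0.1, 0.3, -0.8]
opening: 0.203
```

Emit:
apply_moves:
  steps:
    - {"x":0,"y":0,"z":0,"spin":0}
    - {"x":0,"y":0,"z":0,"spin":0}
    - {"x":0,"y":0,"z":0,"spin":0}
    - {"x":0,"y":0,"z":15,"spin":0}
    - {"x":0,"y":0,"z":35,"spin":0}
    - {"x":0,"y":0,"z":25,"spin":0}
    - {"x":0,"y":0,"z":0,"spin":0}
  grip: 32

```text
time_s: 14.0
position: [0.5059, 0.0338, 0.1064]
tcp_rot: [[-0.088, -0.023, -0.996], [0.996, 0.016, -0.088], [0.018, -1.0, 0.021]]
force: [0.9, -0.6, -0.8]
opening: 0.367
```

```bash
python3 - <<'E'
from h import *
tgt(565.4,234,90,82.2)
p=imaging.camera_params('wrist'); snap('wrist','w5.png')
a=np.radians(5);R=np.array([[np.cos(a),-np.sin(a)],[np.sin(a),np.cos(a)]])
print(proj(p,[[*( (np.array(q)@R.T+C)/1000),.036] for q in [(-45,-37),(-45,-19),(-45,19),(-45,37)]]))
E
```

```text
t 14.0 at [505.9  33.8 106.4] yaw 95.0 tilt [-0.023  0.016 -1.   ] F [ 0.9 -0.6 -0.8] op 31.9 j [  -9.   33.  104.    1.   44. -105.]
d [ 59.5 200.2 -16.4] spin -0.224
[[177.36720397 163.92792395]
 [204.47712408 163.95087004]
 [261.34498973 163.96973008]
 [288.14505654 163.96479987]]
```

View pics/w5.png

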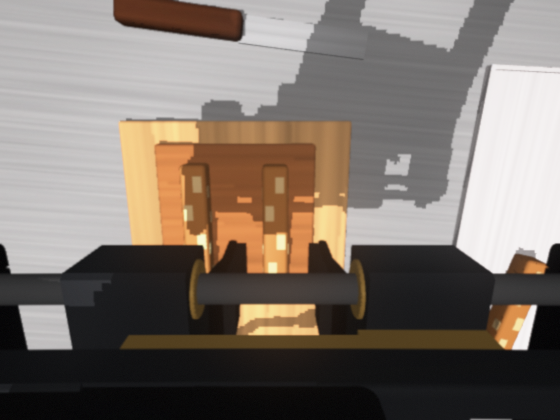

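Emit:
apply_moves:
  steps:
    - {"x":6,"y":18,"z":0,"spin":-0.022}
    - {"x":11,"y":34,"z":1,"spin":-0.038}
    - {"x":11,"y":34,"z":1,"spin":-0.038}
    - {"x":11,"y":34,"z":1,"spin":-0.038}
    - {"x":11,"y":34,"z":1,"spin":-0.038}
    - {"x":10,"y":30,"z":1,"spin":-0.038}
    - {"x":4,"y":12,"z":0,"spin":-0.01}
    - {"x":0,"y":0,"z":0,"spin":0}
    - {"x":0,"y":0,"z":0,"spin":0}
  grip: 45

```text
time_s: 14.95
position: [0.5641, 0.2361, 0.0985]
tcp_rot: [[0.146, -0.038, -0.989], [0.989, 0.021, 0.145], [0.015, -0.999, 0.041]]
force: [-0.7, -0.0, -0.5]
opening: 0.514
```

```bash
python3 - <<'E'
from h import *
tgt(565.4,234,15,82.2)
E
```

```text
t 14.95 at [564.1 236.1  98.5] yaw 81.6 tilt [-0.038  0.021 -0.999] F [-0.7 -0.  -0.5] op 44.7 j [ 11.  39.  89.   2.  54. -71.]
d [  1.3  -2.1 -83.5] spin 0.01
```

Emit:
apply_moves:
  steps:
    - {"x":1,"y":-2,"z":-12,"spin":0.01}
    - {"x":1,"y":0,"z":-22,"spin":0}
    - {"x":0,"y":0,"z":-22,"spin":0}
    - {"x":0,"y":0,"z":-14,"spin":0}
    - {"x":0,"y":0,"z":-5,"spin":0}
    - {"x":0,"y":0,"z":0,"spin":0}
    - {"x":0,"y":0,"z":0,"spin":0}

```text
time_s: 15.65
position: [0.5633, 0.2266, 0.0166]
tcp_rot: [[0.14, -0.045, -0.989], [0.99, 0.018, 0.139], [0.011, -0.999, 0.047]]
force: [-0.8, 0.0, -0.7]
opening: 0.518
```

```bash
python3 - <<'E'
from h import *
tgt(565.4,234,15,82.2)
E
```

```text
t 15.65 at [563.3 226.6  16.6] yaw 82.0 tilt [-0.045  0.018 -0.999] F [-0.8  0.  -0.7] op 45.0 j [ 11.  46.  91.   2.  45. -73.]
d [ 2.1  7.4 -1.6] spin 0.004
```

Emit:
apply_moves:
  steps:
    - {"x":2,"y":7,"z":-1,"spin":0.004}
    - {"x":0,"y":0,"z":0,"spin":0}
    - {"x":0,"y":0,"z":0,"spin":0}

```text
time_s: 15.95
position: [0.5672, 0.2346, 0.0177]
tcp_rot: [[0.135, -0.041, -0.99], [0.991, 0.019, 0.135], [0.013, -0.999, 0.043]]
force: [-0.5, 0.0, 0.7]
opening: 0.519
```

```bash
python3 - <<'E'
from h import *
tgt(565.4,234,15,82.2)
E
```

```text
t 15.95 at [567.2 234.6  17.7] yaw 82.2 tilt [-0.041  0.019 -0.999] F [-0.5  0.   0.7] op 45.2 j [ 11.  47.  90.   2.  45. -72.]
d [-1.8 -0.6 -2.7] spin -0.0
```

Emit:
apply_moves:
  steps:
    - {"x":-2,"y":-0.5,"z":-2.5,"spin":0}
    - {"x":0,"y":0,"z":0,"spin":0}
    - {"x":0,"y":0,"z":0,"spin":0}

```text
time_s: 16.25
position: [0.5655, 0.2346, 0.0161]
tcp_rot: [[0.135, -0.039, -0.99], [0.991, 0.019, 0.134], [0.014, -0.999, 0.041]]
force: [0.1, 0.3, -1.0]
opening: 0.522
```

Emit:
apply_moves:
  steps:
    - {"x":0,"y":0,"z":0,"spin":0}
    - {"x":0,"y":0,"z":0,"spin":0}
    - {"x":0,"y":0,"z":0,"spin":0}
    - {"x":0,"y":0,"z":0,"spin":0}
    - {"x":0,"y":0,"z":0,"spin":0}
    - {"x":0,"y":0,"z":20,"spin":0}
    - {"x":0,"y":0,"z":40,"spin":0}
    - {"x":0,"y":0,"z":25,"spin":0}
    - {"x":0,"y":0,"z":0,"spin":0}
  grip: 0

```text
time_s: 17.15
position: [0.5638, 0.234, 0.1018]
tcp_rot: [[0.135, -0.044, -0.99], [0.991, 0.018, 0.134], [0.012, -0.999, 0.046]]
force: [0.9, 1.0, 0.2]
opening: 0.203
```

```bash
python3 - <<'E'
from h import *
pl(4,100)
pl(3,100)
E
```

```text
t 17.15 at [563.8 234.  101.8] yaw 82.2 tilt [-0.044  0.018 -0.999] F [0.9 1.  0.2] op 17.6 j [ 11.  39.  89.   2.  54. -72.]
d [ -26.9 -225.5   -1.8] spin -1.348
t 17.15 at [563.8 234.  101.8] yaw 82.2 tilt [-0.044  0.018 -0.999] F [0.9 1.  0.2] op 17.6 j [ 11.  39.  89.   2.  54. -72.]
d [ -82.7 -230.4   -1.8] spin -1.348
```

Emit:
apply_moves:
  steps:
    - {"x":-2,"y":-15,"z":1,"spin":-0.11}
    - {"x":-3,"y":-24,"z":1,"spin":-0.135}
    - {"x":-3,"y":-24,"z":1,"spin":-0.135}
    - {"x":-3,"y":-24,"z":1,"spin":-0.135}
    - {"x":-3,"y":-24,"z":1,"spin":-0.135}
    - {"x":-3,"y":-24,"z":1,"spin":-0.135}
    - {"x":-3,"y":-24,"z":1,"spin":-0.135}
    - {"x":-3,"y":-24,"z":1,"spin":-0.135}
    - {"x":-3,"y":-24,"z":1,"spin":-0.135}
    - {"x":-3,"y":-14,"z":0,"spin":-0.08}
    - {"x":0,"y":0,"z":0,"spin":-0.03}
    - {"x":0,"y":0,"z":0,"spin":0}

```text
time_s: 18.35
position: [0.5273, 0.0052, 0.1002]
tcp_rot: [[0.997, -0.004, -0.081], [0.081, 0.05, 0.995], [0.0, -0.999, 0.05]]
force: [-0.4, -1.2, -0.8]
opening: 0.204
```

```bash
python3 - <<'E'
from h import *
pl(4,46.5,dx=-2)
E
```

```text
t 18.35 at [527.3   5.2 100.2] yaw 4.7 tilt [-0.004  0.05  -0.999] F [-0.4 -1.2 -0.8] op 17.7 j [-13.  34. 102.   4.  44. -21.]
d [  7.7   3.  -53.7] spin 0.006
```

Emit:
apply_moves:
  steps:
    - {"x":6,"y":2,"z":-8,"spin":0.006}
    - {"x":1,"y":1,"z":-15,"spin":0}
    - {"x":0,"y":0,"z":-14,"spin":0}
    - {"x":0,"y":0,"z":-7,"spin":0}
    - {"x":0,"y":0,"z":0,"spin":0}
    - {"x":0,"y":0,"z":0,"spin":0}

```text
time_s: 18.95
position: [0.5355, 0.0106, 0.0508]
tcp_rot: [[0.996, -0.006, -0.094], [0.094, 0.051, 0.994], [-0.001, -0.999, 0.051]]
force: [0.1, 0.0, 0.1]
opening: 0.204
```

```bash
python3 - <<'E'
from h import *
pl(4,47,dx=-2)
snap('side','s2.png'); im=cv2.imread('pics/s2.png'); cv2.imwrite('pics/s2z.png',cv2.resize(im[100:280,200:400],None,fx=3.3,fy=3.3,interpolation=cv2.INTER_CUBIC))
E
```

```text
t 18.95 at [535.5  10.6  50.8] yaw 5.4 tilt [-0.006  0.051 -0.999] F [0.1 0.  0.1] op 17.7 j [-12.  40. 102.   4.  39. -21.]
d [-0.6 -2.3 -3.8] spin -0.007
```

View pics/s2z.png

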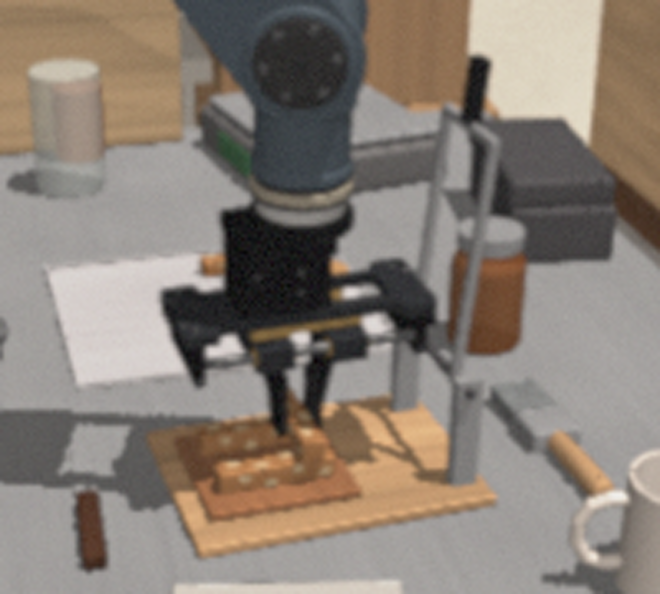

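Emit:
apply_moves:
  steps:
    - {"x":-0.5,"y":-2,"z":-1.5,"spin":-0.007}
    - {"x":0,"y":0,"z":-1,"spin":0}
    - {"x":0,"y":0,"z":0,"spin":0}

```text
time_s: 19.3
position: [0.5359, 0.0084, 0.0495]
tcp_rot: [[0.996, -0.003, -0.087], [0.087, 0.05, 0.995], [0.002, -0.999, 0.05]]
force: [-0.5, 0.6, 0.0]
opening: 0.207
```

Emit:
apply_moves:
  steps:
    - {"x":0,"y":0,"z":0,"spin":0}
    - {"x":0,"y":0,"z":0,"spin":0}
    - {"x":0,"y":0,"z":0,"spin":0}
    - {"x":0,"y":0,"z":10,"spin":0}
    - {"x":0,"y":0,"z":25,"spin":0}
    - {"x":0,"y":0,"z":25,"spin":0}
    - {"x":0,"y":0,"z":0,"spin":0}
  grip: 32

```text
time_s: 20.0
position: [0.5359, 0.0082, 0.1133]
tcp_rot: [[0.996, -0.002, -0.087], [0.087, 0.05, 0.995], [0.002, -0.999, 0.05]]
force: [1.0, -0.4, -0.6]
opening: 0.367
```

```bash
python3 - <<'E'
from h import *
tgt(568.2,389.5,100,101.3)
p=imaging.camera_params('wrist'); snap('wrist','w6.png')
a=np.radians(5);R=np.array([[np.cos(a),-np.sin(a)],[np.sin(a),np.cos(a)]])
print(proj(p,[[*( (np.array(q)@R.T+C)/1000),.054] for q in [(19,45),(37,45),(37,-45)]]))
E
```

```text
t 20.0 at [535.9   8.2 113.3] yaw 5.0 tilt [-0.002  0.05  -0.999] F [ 1.  -0.4 -0.6] op 31.9 j [-13.  33. 101.   4.  47. -20.]
d [ 32.3 381.3 -13.3] spin 1.681
[[265.9300673  166.03410558]
 [293.89457706 166.03877242]
 [292.4857137  295.01256484]]
```

View pics/w6.png

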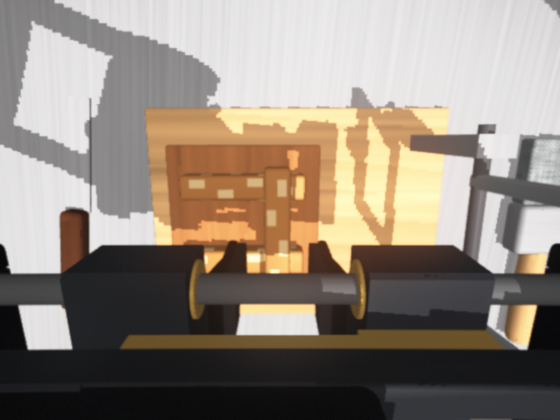

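Emit:
apply_moves:
  steps:
    - {"x":2,"y":20,"z":0,"spin":-0.11}
    - {"x":3,"y":36,"z":0,"spin":-0.135}
    - {"x":3,"y":36,"z":0,"spin":-0.135}
    - {"x":3,"y":36,"z":0,"spin":-0.135}
    - {"x":3,"y":36,"z":0,"spin":-0.135}
    - {"x":3,"y":36,"z":0,"spin":-0.135}
    - {"x":3,"y":36,"z":0,"spin":-0.135}
    - {"x":3,"y":36,"z":0,"spin":-0.135}
    - {"x":3,"y":36,"z":0,"spin":-0.135}
    - {"x":3,"y":36,"z":0,"spin":-0.135}
    - {"x":2,"y":30,"z":0,"spin":-0.12}
    - {"x":0,"y":0,"z":0,"spin":0}
  grip: 45

```text
time_s: 21.25
position: [0.5592, 0.3942, 0.102]
tcp_rot: [[0.145, 0.036, 0.989], [-0.989, 0.012, 0.145], [-0.007, -0.999, 0.037]]
force: [0.3, -1.2, -0.1]
opening: 0.514
```

```bash
python3 - <<'E'
from h import *
tgt(568.2,389.5,70,101.3-180)
E
```

```text
t 21.25 at [559.2 394.2 102. ] yaw -81.6 tilt [ 0.036  0.012 -0.999] F [ 0.3 -1.2 -0.1] op 44.7 j [ 26.  43.  80.  -0.  55. 108.]
d [  9.   -4.7 -32. ] spin 0.051
```

Emit:
apply_moves:
  steps:
    - {"x":6,"y":-2,"z":-10,"spin":0.03}
    - {"x":2,"y":-2,"z":-20,"spin":0.015}
    - {"x":0,"y":0,"z":-22,"spin":0}
    - {"x":0,"y":0,"z":-15,"spin":0}
    - {"x":0,"y":0,"z":-8,"spin":0}
    - {"x":0,"y":0,"z":0,"spin":0}
    - {"x":0,"y":0,"z":0,"spin":0}

```text
time_s: 21.95
position: [0.5636, 0.3863, 0.0196]
tcp_rot: [[0.199, 0.026, 0.98], [-0.98, 0.008, 0.199], [-0.002, -1.0, 0.027]]
force: [0.7, -0.3, -0.0]
opening: 0.521
```

```bash
python3 - <<'E'
from h import *
tgt(568.2,389.5,16,101.3-180)
E
```

```text
t 21.95 at [563.6 386.3  19.6] yaw -78.5 tilt [ 0.026  0.008 -1.   ] F [ 0.7 -0.3 -0. ] op 45.3 j [ 25.  49.  82.  -0.  48. 104.]
d [ 4.6  3.2 -3.6] spin -0.003
```

Emit:
apply_moves:
  steps:
    - {"x":4,"y":3,"z":-2,"spin":0}
    - {"x":0,"y":0,"z":-1,"spin":0}
    - {"x":0,"y":0,"z":0,"spin":0}
    - {"x":0,"y":0,"z":0,"spin":0}

```text
time_s: 22.35
position: [0.57, 0.3905, 0.0194]
tcp_rot: [[0.199, 0.032, 0.979], [-0.98, 0.01, 0.199], [-0.004, -0.999, 0.033]]
force: [0.1, -0.9, 0.4]
opening: 0.517
```

```bash
python3 - <<'E'
from h import *
tgt(568.2,389.5,16,101.3-180)
E
```

```text
t 22.35 at [570.  390.5  19.4] yaw -78.5 tilt [ 0.032  0.01  -0.999] F [ 0.1 -0.9  0.4] op 45.0 j [ 25.  49.  81.  -0.  48. 104.]
d [-1.8 -1.  -3.4] spin -0.003
```

Emit:
apply_moves:
  steps:
    - {"x":-2,"y":-1,"z":-2,"spin":0}
    - {"x":0,"y":0,"z":-1,"spin":0}
    - {"x":0,"y":0,"z":0,"spin":0}

```text
time_s: 22.65
position: [0.568, 0.3897, 0.0171]
tcp_rot: [[0.199, 0.033, 0.979], [-0.98, 0.011, 0.199], [-0.004, -0.999, 0.034]]
force: [-0.5, 0.0, -0.9]
opening: 0.518
```

Emit:
apply_moves:
  steps:
    - {"x":0,"y":0,"z":0,"spin":0}
    - {"x":0,"y":0,"z":0,"spin":0}
    - {"x":0,"y":0,"z":0,"spin":0}
    - {"x":0,"y":0,"z":0,"spin":0}
    - {"x":0,"y":0,"z":0,"spin":0}
    - {"x":0,"y":0,"z":20,"spin":0}
    - {"x":0,"y":0,"z":45,"spin":0}
    - {"x":0,"y":0,"z":35,"spin":0}
    - {"x":0,"y":0,"z":0,"spin":0}
  grip: 0

```text
time_s: 23.55
position: [0.566, 0.3886, 0.1174]
tcp_rot: [[0.199, 0.027, 0.98], [-0.98, 0.008, 0.199], [-0.003, -1.0, 0.028]]
force: [1.1, -0.8, 0.3]
opening: 0.202
```

```bash
python3 - <<'E'
from h import *
pl(3,120)
E
```

```text
t 23.55 at [566.  388.6 117.4] yaw -78.5 tilt [ 0.027  0.008 -1.   ] F [ 1.1 -0.8  0.3] op 17.6 j [ 25.  42.  79.  -0.  58. 104.]
d [ -84.9 -385.     2.6] spin 1.458
```

Emit:
apply_moves:
  steps:
    - {"x":-5,"y":-20,"z":1,"spin":0.11}
    - {"x":-8,"y":-36,"z":1,"spin":0.135}
    - {"x":-8,"y":-36,"z":1,"spin":0.135}
    - {"x":-8,"y":-36,"z":1,"spin":0.135}
    - {"x":-8,"y":-36,"z":1,"spin":0.135}
    - {"x":-8,"y":-36,"z":1,"spin":0.135}
    - {"x":-8,"y":-36,"z":1,"spin":0.135}
    - {"x":-8,"y":-36,"z":1,"spin":0.135}
    - {"x":-8,"y":-36,"z":1,"spin":0.135}
    - {"x":-8,"y":-36,"z":0,"spin":0.135}
    - {"x":-6,"y":-30,"z":0,"spin":0.12}
    - {"x":0,"y":0,"z":0,"spin":0}

```text
time_s: 24.75
position: [0.4743, 0.0035, 0.1205]
tcp_rot: [[0.99, -0.017, -0.14], [0.14, 0.029, 0.99], [-0.013, -0.999, 0.031]]
force: [-0.0, 0.8, -0.2]
opening: 0.202
```

```bash
python3 - <<'E'
from h import *
pl(3,49)
E
```

```text
t 24.75 at [474.3   3.5 120.5] yaw 8.1 tilt [-0.017  0.029 -0.999] F [-0.   0.8 -0.2] op 17.6 j [-14.  30. 109.   2.  43. -24.]
d [  6.8   0.  -71.5] spin -0.053
```

Emit:
apply_moves:
  steps:
    - {"x":4,"y":0,"z":-10,"spin":-0.03}
    - {"x":2,"y":0,"z":-18,"spin":-0.02}
    - {"x":0,"y":0,"z":-18,"spin":0}
    - {"x":0,"y":0,"z":-10,"spin":0}
    - {"x":0,"y":0,"z":-5,"spin":0}
    - {"x":0,"y":0,"z":0,"spin":0}
    - {"x":0,"y":0,"z":0,"spin":0}

```text
time_s: 25.45
position: [0.4813, 0.0074, 0.0535]
tcp_rot: [[0.997, -0.016, -0.079], [0.08, 0.031, 0.996], [-0.014, -0.999, 0.033]]
force: [0.5, -0.2, 0.9]
opening: 0.206
```

```bash
python3 - <<'E'
from h import *
pl(3,50)
E
```

```text
t 25.45 at [481.3   7.4  53.5] yaw 4.6 tilt [-0.016  0.031 -0.999] F [ 0.5 -0.2  0.9] op 17.9 j [-13.  37. 110.   3.  34. -20.]
d [-0.2 -3.8 -3.5] spin 0.007
```

Emit:
apply_moves:
  steps:
    - {"x":0,"y":-3.5,"z":-2,"spin":0.007}
    - {"x":0,"y":0,"z":-1.5,"spin":0}
    - {"x":0,"y":0,"z":0,"spin":0}
    - {"x":0,"y":0,"z":0,"spin":0}

```text
time_s: 25.85
position: [0.4826, 0.0036, 0.0514]
tcp_rot: [[0.996, -0.013, -0.087], [0.087, 0.03, 0.996], [-0.01, -0.999, 0.031]]
force: [-0.1, 0.7, -0.4]
opening: 0.203
```

```bash
python3 - <<'E'
from h import *
pl(3,49.5)
E
```

```text
t 25.85 at [482.6   3.6  51.4] yaw 5.0 tilt [-0.013  0.03  -0.999] F [-0.1  0.7 -0.4] op 17.6 j [-14.  38. 110.   3.  34. -21.]
d [-1.4  0.  -1.9] spin -0.0
```

Emit:
apply_moves:
  steps:
    - {"x":-1,"y":0,"z":-2,"spin":0}
    - {"x":0,"y":0,"z":0,"spin":0}
    - {"x":0,"y":0,"z":0,"spin":0}

```text
time_s: 26.15
position: [0.4817, 0.0033, 0.0497]
tcp_rot: [[0.996, -0.012, -0.087], [0.087, 0.03, 0.996], [-0.009, -0.999, 0.031]]
force: [0.2, 0.1, 0.2]
opening: 0.203
```

Emit:
apply_moves:
  steps:
    - {"x":0,"y":0,"z":0,"spin":0}
    - {"x":0,"y":0,"z":0,"spin":0}
    - {"x":0,"y":0,"z":0,"spin":0}
    - {"x":0,"y":0,"z":10,"spin":0}
    - {"x":0,"y":0,"z":25,"spin":0}
    - {"x":0,"y":0,"z":40,"spin":0}
    - {"x":0,"y":0,"z":45,"spin":0}
    - {"x":0,"y":0,"z":30,"spin":0}
    - {"x":0,"y":0,"z":0,"spin":0}
  grip: 32

```text
time_s: 27.05
position: [0.4801, 0.0037, 0.2073]
tcp_rot: [[0.996, -0.013, -0.086], [0.087, 0.03, 0.996], [-0.011, -0.999, 0.031]]
force: [0.5, 0.4, -0.6]
opening: 0.371
```

```bash
python3 - <<'E'
from h import *
pl(3,49.5)
p=imaging.camera_params('wrist'); snap('wrist','w7.png')
a=np.radians(5);R=np.array([[np.cos(a),-np.sin(a)],[np.sin(a),np.cos(a)]])
print(proj(p,[[*( (np.array(q)@R.T+C)/1000),.054] for q in [(-37,45),(-19,45),(19,45),(37,45)]]))
snap('top','t7.png')
E
```

```text
t 27.05 at [480.1   3.7 207.3] yaw 5.0 tilt [-0.013  0.03  -0.999] F [ 0.5  0.4 -0.6] op 32.2 j [-14.  21. 103.   2.  56. -20.]
d [ 1.000e+00 -1.000e-01 -1.578e+02] spin 0.001
[[271.11005053 154.30951878]
 [290.81299667 154.33126693]
 [332.51127178 154.35814016]
 [352.32558373 154.36181985]]
```

View pics/w7.png

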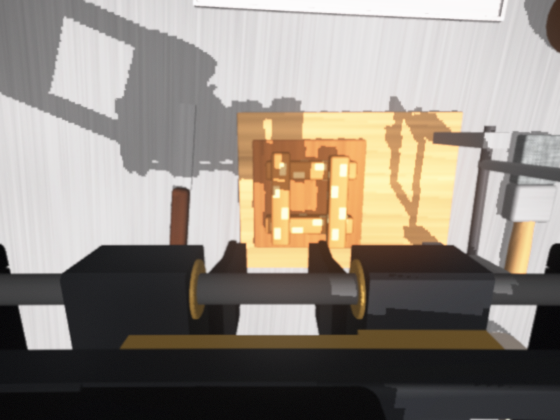

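View pics/t7.png

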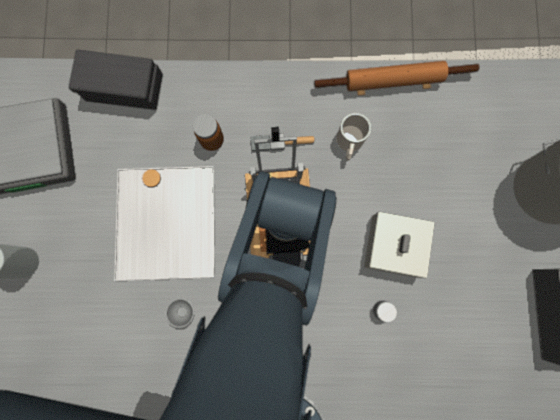

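Emit:
apply_moves:
  steps:
    - {"x":0,"y":-15,"z":0,"spin":0.11}
    - {"x":-1,"y":-30,"z":0,"spin":0.13}
    - {"x":-1,"y":-30,"z":0,"spin":0.13}
    - {"x":-1,"y":-30,"z":0,"spin":0.13}
    - {"x":-2,"y":-30,"z":0,"spin":0.13}
    - {"x":-2,"y":-30,"z":0,"spin":0.13}
    - {"x":-2,"y":-30,"z":0,"spin":0.13}
    - {"x":-2,"y":-30,"z":0,"spin":0.13}
    - {"x":-2,"y":-30,"z":0,"spin":0.13}
    - {"x":-2,"y":-20,"z":0,"spin":0.1}
    - {"x":0,"y":-10,"z":0,"spin":0.05}
    - {"x":0,"y":0,"z":0,"spin":0}
  grip: 45

```text
time_s: 28.35
position: [0.4463, -0.2838, 0.1819]
tcp_rot: [[0.126, -0.079, -0.989], [0.992, -0.009, 0.128], [-0.019, -0.997, 0.078]]
force: [-0.6, -0.2, -0.0]
opening: 0.52
```

```bash
python3 - <<'E'
from h import *
tgt(462,-287,87,79.5)
p=imaging.camera_params('wrist'); snap('wrist','w8.png')
a=np.radians(-10.5);R=np.array([[np.cos(a),-np.sin(a)],[np.sin(a),np.cos(a)]])
for c in [(464,-288)]:
  print(proj(p,[[*( (np.array(q)@R.T+c)/1000),.107] for q in [(-22,-8),(-22,8),(22,8)]]),proj(p,[[*( (np.array(q)@R.T+c)/1000),.075] for q in [(-69,-69),(-69,69)]]))
E
```

```text
t 28.35 at [ 446.3 -283.8  181.9] yaw 82.7 tilt [-0.079 -0.009 -0.997] F [-0.6 -0.2 -0. ] op 45.2 j [ -43.   28.   96.   -4.   59. -123.]
d [ 15.7  -3.2 -94.9] spin -0.057
[[266.78677318 225.02688693]
 [289.04918082 226.37819919]
 [285.25816715 284.04250742]] [[194.46913781 152.76413352]
 [370.19321485 163.08984745]]
```

View pics/w8.png

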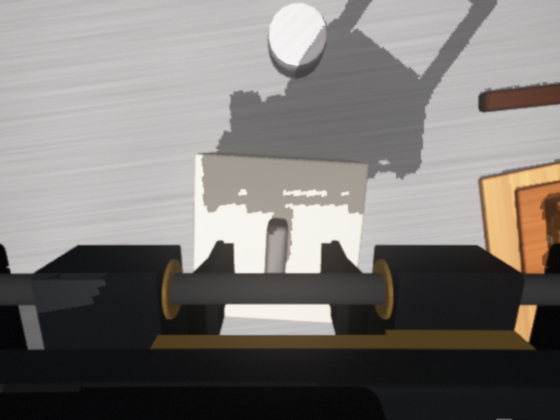

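Emit:
apply_moves:
  steps:
    - {"x":7,"y":-1,"z":-10,"spin":-0.02}
    - {"x":6,"y":-1,"z":-15,"spin":-0.02}
    - {"x":4,"y":-1,"z":-15,"spin":-0.016}
    - {"x":0,"y":0,"z":-10,"spin":0}
    - {"x":0,"y":0,"z":0,"spin":0}
    - {"x":0,"y":0,"z":0,"spin":0}

```text
time_s: 29.0
position: [0.463, -0.2808, 0.1235]
tcp_rot: [[0.186, -0.087, -0.979], [0.982, 0.003, 0.187], [-0.013, -0.996, 0.086]]
force: [-0.3, 0.3, 0.9]
opening: 0.517
```

```bash
python3 - <<'E'
from h import *
tgt(464,-288,87,79.5)
E
```

```text
t 29.0 at [ 463.  -280.8  123.5] yaw 79.3 tilt [-0.087  0.003 -0.996] F [-0.3  0.3  0.9] op 45.0 j [ -41.   34.   96.   -4.   53. -118.]
d [  1.   -7.2 -36.5] spin 0.004
```

Emit:
apply_moves:
  steps:
    - {"x":1,"y":-6,"z":-6,"spin":0.004}
    - {"x":0,"y":0,"z":-8,"spin":0}
    - {"x":0,"y":0,"z":-7,"spin":0}
    - {"x":0,"y":0,"z":-4,"spin":0}
    - {"x":0,"y":0,"z":0,"spin":0}
    - {"x":0,"y":0,"z":0,"spin":0}

```text
time_s: 29.6
position: [0.4643, -0.2879, 0.0974]
tcp_rot: [[0.183, -0.085, -0.979], [0.983, 0.001, 0.183], [-0.014, -0.996, 0.084]]
force: [1.4, 0.6, -0.9]
opening: 0.517
```

```bash
python3 - <<'E'
from h import *
tgt(464,-288,87,79.5)
p=imaging.camera_params('wrist'); snap('wrist','w9.png')
E
```

```text
t 29.6 at [ 464.3 -287.9   97.4] yaw 79.5 tilt [-0.085  0.001 -0.996] F [ 1.4  0.6 -0.9] op 45.0 j [ -42.   37.   97.   -4.   50. -118.]
d [ -0.3  -0.1 -10.4] spin 0.0
```

View pics/w9.png

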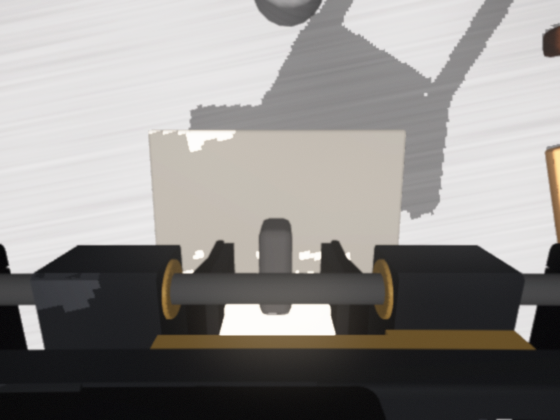

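Emit:
apply_moves:
  steps:
    - {"x":0,"y":0,"z":-4,"spin":0}
    - {"x":0,"y":0,"z":-4,"spin":0}
    - {"x":0,"y":0,"z":-2,"spin":0}
    - {"x":0,"y":0,"z":0,"spin":0}

```text
time_s: 30.05
position: [0.4646, -0.2881, 0.0873]
tcp_rot: [[0.182, -0.084, -0.98], [0.983, 0.0, 0.183], [-0.015, -0.996, 0.083]]
force: [0.2, 0.1, 0.3]
opening: 0.518
```

Emit:
apply_moves:
  steps:
    - {"x":0,"y":0,"z":0,"spin":0}
    - {"x":0,"y":0,"z":0,"spin":0}
    - {"x":0,"y":0,"z":0,"spin":0}
    - {"x":0,"y":0,"z":0,"spin":0}
    - {"x":0,"y":0,"z":0,"spin":0}
    - {"x":0,"y":0,"z":0,"spin":0}
    - {"x":0,"y":0,"z":0,"spin":0}
  grip: 0

```text
time_s: 30.75
position: [0.4649, -0.2881, 0.0877]
tcp_rot: [[0.183, -0.084, -0.98], [0.983, 0.0, 0.183], [-0.015, -0.996, 0.082]]
force: [-0.6, -1.0, 1.2]
opening: 0.185
```

Emit:
apply_moves:
  steps:
    - {"x":0,"y":0,"z":8,"spin":0}
    - {"x":0,"y":0,"z":15,"spin":0}
    - {"x":0,"y":0,"z":22,"spin":0}
    - {"x":0,"y":0,"z":25,"spin":0}
    - {"x":0,"y":0,"z":20,"spin":0}
    - {"x":0,"y":0,"z":10,"spin":0}
    - {"x":0,"y":0,"z":0,"spin":0}
    - {"x":0,"y":0,"z":0,"spin":0}

```text
time_s: 31.55
position: [0.4617, -0.2852, 0.1895]
tcp_rot: [[0.182, -0.09, -0.979], [0.983, 0.006, 0.183], [-0.011, -0.996, 0.09]]
force: [0.3, 0.2, -3.4]
opening: 0.18
```

```bash
python3 - <<'E'
from h import *
tgt(509,6,170,95)
snap('side','s3.png')
E
```

```text
t 31.55 at [ 461.7 -285.2  189.5] yaw 79.5 tilt [-0.09   0.006 -0.996] F [ 0.3  0.2 -3.4] op 15.6 j [ -42.   29.   93.   -4.   62. -119.]
d [ 47.3 291.2 -19.5] spin 0.271
```

View pics/s3.png

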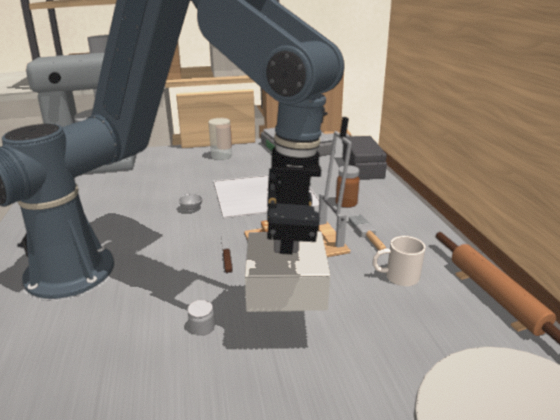

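Emit:
apply_moves:
  steps:
    - {"x":2,"y":10,"z":0,"spin":0.01}
    - {"x":3,"y":20,"z":0,"spin":0.02}
    - {"x":4,"y":26,"z":0,"spin":0.024}
    - {"x":4,"y":26,"z":0,"spin":0.024}
    - {"x":4,"y":26,"z":0,"spin":0.024}
    - {"x":4,"y":26,"z":0,"spin":0.024}
    - {"x":4,"y":26,"z":0,"spin":0.024}
    - {"x":4,"y":26,"z":0,"spin":0.024}
    - {"x":3,"y":15,"z":0,"spin":0.015}
    - {"x":0,"y":5,"z":0,"spin":0.01}
    - {"x":0,"y":0,"z":0,"spin":0}

```text
time_s: 32.7
position: [0.4872, -0.0626, 0.1787]
tcp_rot: [[-0.026, -0.111, -0.994], [1.0, -0.001, -0.026], [0.002, -0.994, 0.111]]
force: [-0.7, 0.1, -3.4]
opening: 0.183
```

```bash
python3 - <<'E'
from h import *
tgt(509,6,170,95)
E
```

```text
t 32.7 at [487.2 -62.6 178.7] yaw 91.5 tilt [-0.111 -0.001 -0.994] F [-0.7  0.1 -3.4] op 16.0 j [ -19.   27.  100.   -2.   59. -109.]
d [21.8 68.6 -8.7] spin 0.061
```

Emit:
apply_moves:
  steps:
    - {"x":4,"y":10,"z":0,"spin":0.01}
    - {"x":5,"y":18,"z":0,"spin":0.015}
    - {"x":5,"y":18,"z":0,"spin":0.015}
    - {"x":4,"y":14,"z":0,"spin":0.012}
    - {"x":2,"y":5,"z":0,"spin":0.008}
    - {"x":0,"y":0,"z":0,"spin":0}
    - {"x":0,"y":0,"z":0,"spin":0}

```text
time_s: 33.4
position: [0.5086, 0.0024, 0.1775]
tcp_rot: [[-0.084, -0.111, -0.99], [0.996, -0.008, -0.084], [0.001, -0.994, 0.112]]
force: [-0.1, -0.7, -2.2]
opening: 0.183
```

```bash
python3 - <<'E'
from h import *
tgt(509,6,170,95)
E
```

```text
t 33.4 at [508.6   2.4 177.5] yaw 94.8 tilt [-0.111 -0.008 -0.994] F [-0.1 -0.7 -2.2] op 15.9 j [ -11.   28.   97.   -2.   61. -105.]
d [ 0.4  3.6 -7.5] spin 0.003
```

Emit:
apply_moves:
  steps:
    - {"x":1,"y":3,"z":-6,"spin":0.003}
    - {"x":0,"y":0,"z":-10,"spin":0}
    - {"x":0,"y":0,"z":-12,"spin":0}
    - {"x":0,"y":0,"z":-10,"spin":0}
    - {"x":0,"y":0,"z":-5,"spin":0}
    - {"x":0,"y":0,"z":0,"spin":0}
    - {"x":0,"y":0,"z":0,"spin":0}

```text
time_s: 34.1
position: [0.5084, 0.0035, 0.1293]
tcp_rot: [[-0.084, -0.115, -0.99], [0.996, -0.009, -0.084], [0.001, -0.993, 0.115]]
force: [0.4, -0.3, -1.7]
opening: 0.178
```

```bash
python3 - <<'E'
from h import *
tgt(509,6,97,95)
p=imaging.camera_params('wrist'); snap('wrist','w10.png')
snap('side','s4.png'); im=cv2.imread('pics/s4.png'); cv2.imwrite('pics/s4z.png',cv2.resize(im[100:280,200:400],None,fx=3.3,fy=3.3,interpolation=cv2.INTER_CUBIC))
E
```

```text
t 34.1 at [508.4   3.5 129.3] yaw 94.8 tilt [-0.115 -0.009 -0.993] F [ 0.4 -0.3 -1.7] op 15.5 j [ -11.   32.   99.   -2.   55. -105.]
d [  0.6   2.5 -32.3] spin 0.003
```

View pics/w10.png

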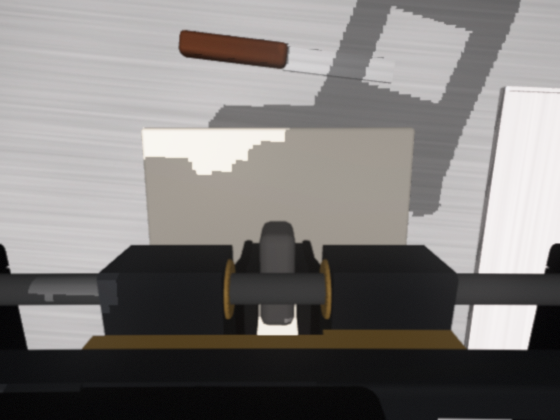

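View pics/s4z.png

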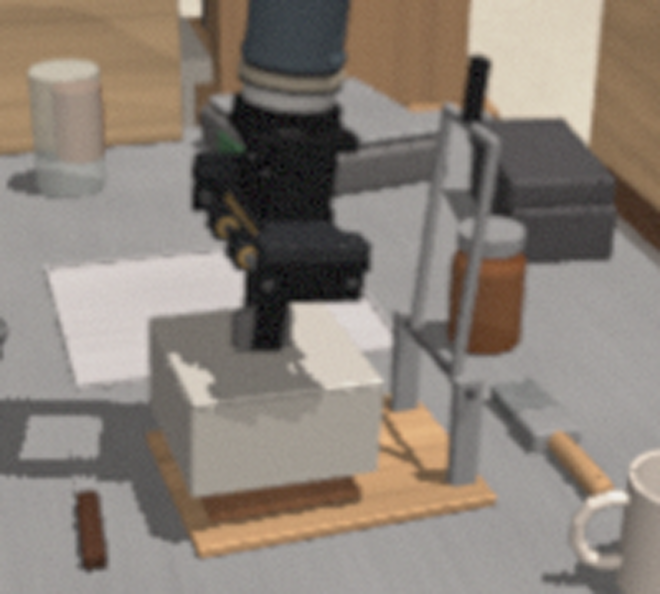

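```bash
python3 - <<'E'
from h import *
p=imaging.camera_params('side')
a=np.radians(5);R=np.array([[np.cos(a),-np.sin(a)],[np.sin(a),np.cos(a)]])
for c in [(509,6),(508.4,3.5)]:
  print(proj(p,[[*( (np.array(q)@R.T+c)/1000),z] for z in(.042,.117) for q in [(-69,-69),(69,-69)]]).round(1).tolist())
print(proj(p,[[*( (np.array(q)@R.T+(509,6))/1000),.01] for q in [(-74,-85),(155,-85)]]).round(1).tolist())
q=imaging.camera_params('wrist')
print(proj(q,[[*( (np.array(w)@R.T+(508.4,3.5))/1000),.117] for w in [(-69,-69),(-69,69)]]).round(1).tolist())
E
```

```text
[[259.1, 250.6], [315.0, 241.1], [258.1, 222.3], [316.0, 213.5]]
[[259.0, 251.2], [315.1, 241.6], [258.0, 222.9], [316.1, 214.0]]
[[259.1, 266.1], [349.8, 249.8]]
[[139.1, 128.6], [412.6, 128.1]]
```

Emit:
apply_moves:
  steps:
    - {"x":1,"y":2,"z":-5,"spin":0.003}
    - {"x":0,"y":0,"z":-8,"spin":0}
    - {"x":0,"y":0,"z":-8,"spin":0}
    - {"x":0,"y":0,"z":-4,"spin":0}
    - {"x":0,"y":0,"z":0,"spin":0}
    - {"x":0,"y":0,"z":0,"spin":0}

```text
time_s: 34.8
position: [0.5104, 0.0058, 0.1032]
tcp_rot: [[-0.088, -0.112, -0.99], [0.996, -0.01, -0.088], [0.0, -0.994, 0.112]]
force: [-0.3, 0.1, -2.3]
opening: 0.179
```

```bash
python3 - <<'E'
from h import *
tgt(509,6,97,95)
E
```

```text
t 34.8 at [510.4   5.8 103.2] yaw 95.1 tilt [-0.112 -0.01  -0.994] F [-0.3  0.1 -2.3] op 15.6 j [ -11.   35.  100.   -2.   51. -104.]
d [-1.4  0.2 -6.2] spin -0.001
```

Emit:
apply_moves:
  steps:
    - {"x":-1,"y":0,"z":-3,"spin":0}
    - {"x":0,"y":0,"z":-2,"spin":0}
    - {"x":0,"y":0,"z":-1,"spin":0}
    - {"x":0,"y":0,"z":0,"spin":0}

```text
time_s: 35.2
position: [0.5089, 0.0061, 0.0988]
tcp_rot: [[-0.088, -0.112, -0.99], [0.996, -0.009, -0.088], [0.001, -0.994, 0.112]]
force: [0.3, 0.2, -2.9]
opening: 0.183
```

```bash
python3 - <<'E'
from h import *
tgt(509,6,97,95)
E
```

```text
t 35.2 at [508.9   6.1  98.8] yaw 95.1 tilt [-0.112 -0.009 -0.994] F [ 0.3  0.2 -2.9] op 15.9 j [ -11.   35.  101.   -2.   50. -104.]
d [ 0.1 -0.1 -1.8] spin -0.001
```

Emit:
apply_moves:
  steps:
    - {"x":0,"y":0,"z":-1,"spin":0}
    - {"x":0,"y":0,"z":-1,"spin":0}
    - {"x":0,"y":0,"z":0,"spin":0}

```text
time_s: 35.5
position: [0.5085, 0.0061, 0.0983]
tcp_rot: [[-0.088, -0.112, -0.99], [0.996, -0.01, -0.088], [0.0, -0.994, 0.112]]
force: [0.1, 0.1, -2.1]
opening: 0.182
```

Emit:
apply_moves:
  steps:
    - {"x":0,"y":0,"z":0,"spin":0}
    - {"x":0,"y":0,"z":0,"spin":0}
    - {"x":0,"y":0,"z":0,"spin":0}
    - {"x":0,"y":0,"z":0,"spin":0}
  grip: 45

```text
time_s: 35.9
position: [0.5096, 0.0057, 0.0983]
tcp_rot: [[-0.088, -0.11, -0.99], [0.996, -0.01, -0.088], [-0.001, -0.994, 0.11]]
force: [0.3, 0.2, -0.5]
opening: 0.449
```

Emit:
apply_moves:
  steps:
    - {"x":0,"y":0,"z":10,"spin":0}
    - {"x":0,"y":0,"z":25,"spin":0}
    - {"x":0,"y":0,"z":40,"spin":0}
    - {"x":0,"y":0,"z":40,"spin":0}
    - {"x":0,"y":0,"z":20,"spin":0}
    - {"x":0,"y":0,"z":0,"spin":0}
    - {"x":0,"y":0,"z":0,"spin":0}

```text
time_s: 36.6
position: [0.5082, 0.0059, 0.2403]
tcp_rot: [[-0.088, -0.11, -0.99], [0.996, -0.01, -0.088], [-0.0, -0.994, 0.111]]
force: [-0.3, 0.1, -1.0]
opening: 0.517
```

```bash
python3 - <<'E'
from h import *
tgt(509,6,97,95)
q=imaging.camera_params('wrist')
a=np.radians(5);R=np.array([[np.cos(a),-np.sin(a)],[np.sin(a),np.cos(a)]])
print(proj(q,[[*( (np.array(w)@R.T+(509,6))/1000),.085] for w in [(-69,-69),(-69,69)]]).round(1).tolist())
snap('wrist','w11.png')
snap('side','s5.png'); im=cv2.imread('pics/s5.png'); cv2.imwrite('pics/s5z.png',cv2.resize(im[100:280,200:400],None,fx=3.3,fy=3.3,interpolation=cv2.INTER_CUBIC))
p=imaging.camera_params('side')
print((proj(p,[[*( (np.array(w)@R.T+(509,6))/1000),z] for z in(.01,.085) for w in [(-69,-69),(69,-69)]])-[200,100]).round(1)*3.3)
E
```

```text
t 36.6 at [508.2   5.9 240.3] yaw 95.1 tilt [-0.11  -0.01  -0.994] F [-0.3  0.1 -1. ] op 44.9 j [ -11.   23.   94.   -2.   69. -105.]
d [ 8.000e-01  1.000e-01 -1.433e+02] spin -0.001
[[202.4, 142.6], [351.5, 142.9]]
[[196.35 534.6 ]
 [378.18 502.59]
 [193.05 444.18]
 [381.48 414.15]]
```

View pics/w11.png

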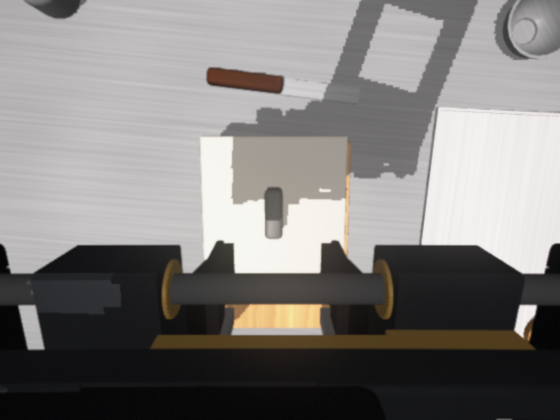

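View pics/s5z.png

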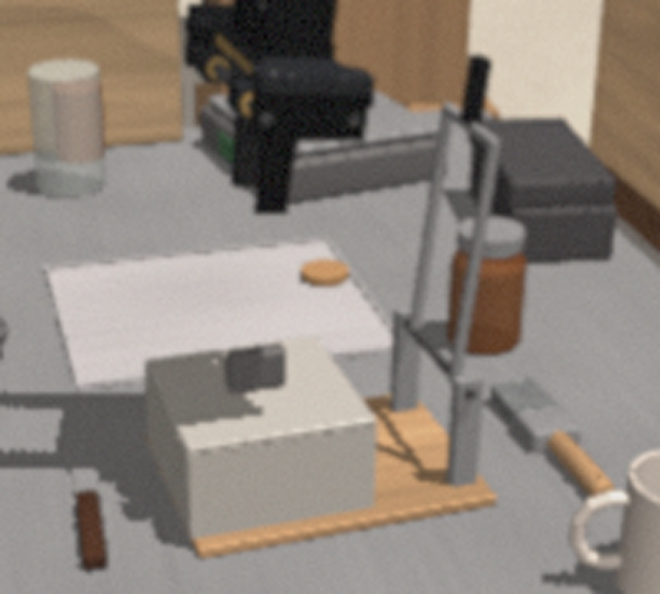

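```bash
python3 - <<'E'
from h import *
from scipy.optimize import least_squares
p=imaging.camera_params('side');q=imaging.camera_params('wrist')
obs_s=np.array([[192,537],[373,508],[190,450],[377,423],[146,362]])/3.3+[200,100]
obs_w=np.array([[201,137],[348,137]])
L=np.array([[-69,-69,0],[69,-69,0],[-69,-69,75],[69,-69,75],[-69,69,75.]])
from scipy.spatial.transform import Rotation as Ro
def res(v,full=False):
    M=Ro.from_euler('ZYX',v[3:]).as_matrix()
    X=(L@M.T+v[:3]*1)/1000
    r=np.r_[(proj(p,X)-obs_s).ravel(),(proj(q,X[[2,4]])-obs_w).ravel()]
    return r
s=least_squares(res,[509,6,10,.087,0,0]);print(s.x.round(3),s.fun.round(1))
def res4(v): return res(np.r_[v,0,0])
s=least_squares(res4,[509,6,10,.087]);print(s.x.round(3),s.fun.round(1))
E
```

```text
[ 5.03706e+02  3.19800e+00  6.56100e+00  9.10000e-02  1.00000e-03
 -6.00000e-03] [-0.6  1.3 -0.2  0.2 -1.   0.2 -0.5 -0.9 -1.1 -0.1 -0.7  0.7  0.6  0.6]
[5.03786e+02 3.56500e+00 6.76300e+00 9.00000e-02] [-0.6  1.3 -0.2  0.2 -1.   0.3 -0.5 -0.8 -1.1 -0.2 -0.7  0.8  0.6  0.6]
```

```bash
python3 - <<'E'
from h import *
p=imaging.camera_params('side')
a=np.radians(5)
def W(x,y,z): return [(C[0]+np.cos(a)*x-np.sin(a)*y)/1000,(C[1]+np.sin(a)*x+np.cos(a)*y)/1000,z/1000]
for b in np.arange(1.6,1.9,.05):
    P=[W(135-r*np.cos(b),y,90+r*np.sin(b)) for r,y in((230,0),(215,0),(180,-44),(180,44))]
    print(round(b,2),((proj(p,P)-[200,100])*3.3).round().tolist(), np.round(np.array(P[1])*1000))
tgt(*(np.array(W(135+215*.15,0,0))*1000)[:2],330,95)
E
```

```text
1.6 [[454.0, 56.0], [453.0, 77.0], [475.0, 145.0], [425.0, 107.0]] [650.  18. 305.]
1.65 [[470.0, 56.0], [467.0, 77.0], [487.0, 145.0], [436.0, 106.0]] [660.  19. 304.]
1.7 [[485.0, 56.0], [481.0, 77.0], [498.0, 145.0], [448.0, 107.0]] [671.  20. 303.]
1.75 [[499.0, 57.0], [494.0, 78.0], [510.0, 145.0], [459.0, 107.0]] [682.  21. 302.]
1.8 [[514.0, 59.0], [508.0, 80.0], [522.0, 147.0], [469.0, 109.0]] [692.  22. 299.]
1.85 [[528.0, 62.0], [521.0, 82.0], [533.0, 149.0], [480.0, 110.0]] [703.  23. 297.]
t 36.7 at [507.8   6.  239.3] yaw 95.1 tilt [-0.112 -0.01  -0.994] F [-1.   0.6  0.3] op 44.8 j [ -11.   23.   94.   -2.   69. -105.]
d [167.8  14.6  90.7] spin -0.001
```

Emit:
apply_moves:
  steps:
    - {"x":0,"y":0,"z":25,"spin":0}
    - {"x":0,"y":0,"z":35,"spin":0}
    - {"x":0,"y":0,"z":35,"spin":0}
    - {"x":10,"y":1,"z":20,"spin":0}
    - {"x":25,"y":2,"z":5,"spin":0}
    - {"x":30,"y":3,"z":0,"spin":0}
    - {"x":30,"y":3,"z":0,"spin":0}
    - {"x":30,"y":3,"z":0,"spin":0}
    - {"x":25,"y":2,"z":0,"spin":0}
    - {"x":10,"y":0,"z":0,"spin":0}
    - {"x":0,"y":0,"z":0,"spin":0}
    - {"x":0,"y":0,"z":0,"spin":0}

```text
time_s: 37.9
position: [0.6639, 0.0217, 0.3386]
tcp_rot: [[-0.087, -0.161, -0.983], [0.996, -0.002, -0.087], [0.012, -0.987, 0.16]]
force: [0.6, 0.2, -0.5]
opening: 0.515
```

```bash
python3 - <<'E'
from h import *
tgt(668.5,20,310,95)
q=imaging.camera_params('wrist')
a=np.radians(5)
def W(x,y,z): return [(C[0]+np.cos(a)*x-np.sin(a)*y)/1000,(C[1]+np.sin(a)*x+np.cos(a)*y)/1000,z/1000]
b=1.69
print(proj(q,[W(135-r*np.cos(b),y,90+r*np.sin(b)) for r,y in((230,-8),(230,8),(180,-44),(180,44))]).round())
snap('wrist','w12.png')
snap('side','s6.png'); im=cv2.imread('pics/s6.png'); cv2.imwrite('pics/s6z.png',cv2.resize(im[60:240,240:440],None,fx=3.3,fy=3.3,interpolation=cv2.INTER_CUBIC))
E
```

```text
t 37.9 at [663.9  21.7 338.6] yaw 95.0 tilt [-0.161 -0.002 -0.987] F [ 0.6  0.2 -0.5] op 44.8 j [  -7.   33.   60.   -1.   96. -102.]
d [  4.6  -1.7 -28.6] spin 0.001
[[258. 270.]
 [286. 270.]
 [210. 242.]
 [334. 242.]]
```

View pics/w12.png

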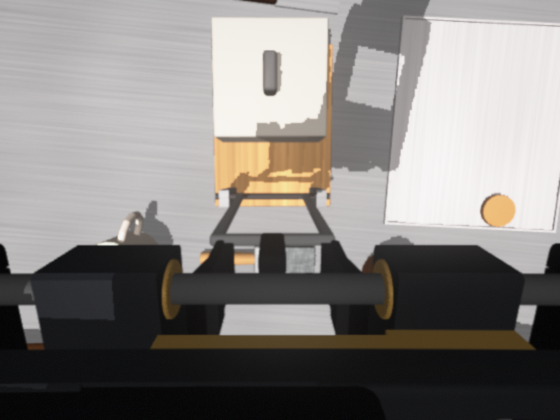

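View pics/s6z.png

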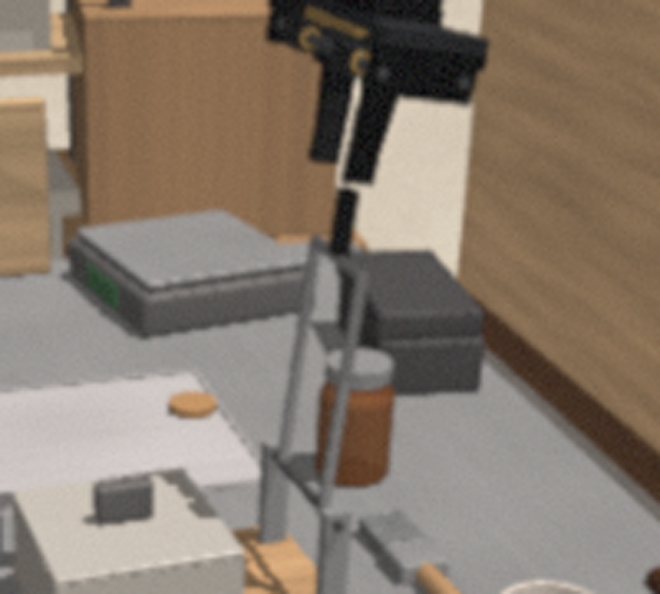

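Emit:
apply_moves:
  steps:
    - {"x":4,"y":-2,"z":-8,"spin":0}
    - {"x":1,"y":0,"z":-10,"spin":0}
    - {"x":0,"y":0,"z":-8,"spin":0}
    - {"x":0,"y":0,"z":-3,"spin":0}
    - {"x":0,"y":0,"z":0,"spin":0}
    - {"x":0,"y":0,"z":0,"spin":0}
  grip: 40

```text
time_s: 38.6
position: [0.6665, 0.0195, 0.3082]
tcp_rot: [[-0.086, -0.162, -0.983], [0.996, -0.002, -0.087], [0.012, -0.987, 0.161]]
force: [0.4, -0.1, -0.6]
opening: 0.458
```

```bash
python3 - <<'E'
from h import *
tgt(669.5,20,310,95)
snap('wrist','w13.png')
snap('side','s7.png'); im=cv2.imread('pics/s7.png'); cv2.imwrite('pics/s7z.png',cv2.resize(im[60:240,240:440],None,fx=3.3,fy=3.3,interpolation=cv2.INTER_CUBIC))
E
```

```text
t 38.6 at [666.5  19.5 308.2] yaw 94.9 tilt [-0.162 -0.002 -0.987] F [ 0.4 -0.1 -0.6] op 39.8 j [  -7.   34.   62.   -1.   93. -102.]
d [3.  0.5 1.8] spin 0.001
```

View pics/s7z.png

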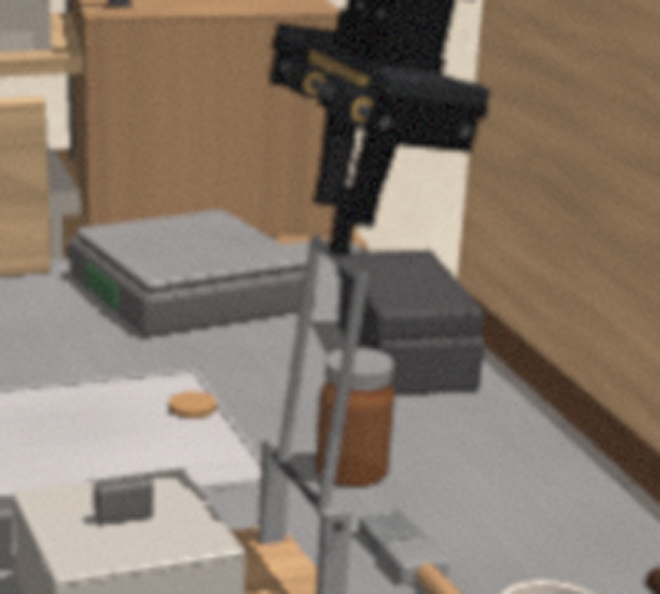

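View pics/w13.png

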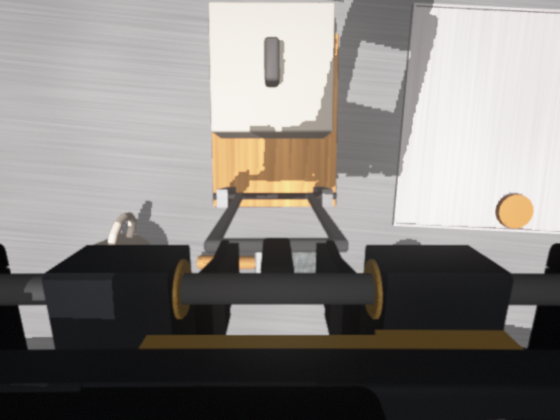

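Emit:
apply_moves:
  steps:
    - {"x":0,"y":0,"z":0,"spin":0}
    - {"x":0,"y":0,"z":0,"spin":0}
    - {"x":0,"y":0,"z":0,"spin":0}
    - {"x":0,"y":0,"z":0,"spin":0}
    - {"x":0,"y":0,"z":0,"spin":0}
  grip: 0

```text
time_s: 39.2
position: [0.6672, 0.0193, 0.3097]
tcp_rot: [[-0.086, -0.159, -0.984], [0.996, -0.003, -0.087], [0.011, -0.987, 0.158]]
force: [0.8, -0.3, -1.3]
opening: 0.183
```

```bash
cat >> h.py <<'E'
def arc(a1,n,off=(-2,5)):
    s=read_state();P=s['position']*1000; h=np.radians(CY)
    xc=(P[0]-C[0])*np.cos(h)+(P[1]-C[1])*np.sin(h)-off[0]; z=P[2]-off[1]; yc=-(P[0]-C[0])*np.sin(h)+(P[1]-C[1])*np.cos(h)
    a0=np.arctan2(z-90,135-xc); r=np.hypot(z-90,135-xc)
    print('a',a0,'r',r,'yc',yc,'F',s['force'].round(1),'op',s['opening']*87,'P',P.round(1),'tilt',s['tcp_rot'][:,1].round(3))
    aa=np.linspace(a0,a1,n+1); rr=np.linspace(r,215,n+1)
    X=135-rr*np.cos(aa);Z=90+rr*np.sin(aa);Y=np.linspace(yc,0,n+1)
    for i in range(n):
        dx,dy=X[i+1]-X[i],Y[i+1]-Y[i]
        print([round(v,1) for v in (dx*np.cos(h)-dy*np.sin(h),dx*np.sin(h)+dy*np.cos(h),Z[i+1]-Z[i])])
E
python3 - <<'E'
from h import *
arc(1.3,7)
E
```

```text
a 1.690204140111263 r 216.21349141359033 yc -0.5228331491727989 F [ 0.8 -0.3 -1.3] op 15.917265034309652 P [667.2  19.3 309.7] tilt [-0.159 -0.003 -0.987]
[np.float64(-12.0), np.float64(-1.0), np.float64(0.9)]
[np.float64(-12.0), np.float64(-1.0), np.float64(0.3)]
[np.float64(-12.0), np.float64(-1.0), np.float64(-0.4)]
[np.float64(-11.9), np.float64(-1.0), np.float64(-1.1)]
[np.float64(-11.8), np.float64(-1.0), np.float64(-1.7)]
[np.float64(-11.7), np.float64(-1.0), np.float64(-2.4)]
[np.float64(-11.6), np.float64(-0.9), np.float64(-3.1)]
```

Emit:
apply_moves:
  steps:
    - {"x":-12,"y":-1,"z":1,"spin":0}
    - {"x":-12,"y":-1,"z":0,"spin":0}
    - {"x":-12,"y":-1,"z":-0.5,"spin":0}
    - {"x":-12,"y":-1,"z":-1,"spin":0}
    - {"x":-12,"y":-1,"z":-1.5,"spin":0}
    - {"x":-12,"y":-1,"z":-2.5,"spin":0}
    - {"x":-12,"y":-1,"z":-3,"spin":0}

```text
time_s: 39.9
position: [0.5935, 0.0128, 0.3054]
tcp_rot: [[-0.087, -0.123, -0.989], [0.996, -0.002, -0.088], [0.008, -0.992, 0.123]]
force: [2.0, 0.5, 0.7]
opening: 0.179
```

```bash
python3 - <<'E'
from h import *
arc(1.0,6)
E
```

```text
a 1.3453083690319785 r 215.84023956103132 yc -0.607504174245511 F [2.  0.5 0.7] op 15.595661289280262 P [593.5  12.8 305.4] tilt [-0.123 -0.002 -0.992]
[np.float64(-11.9), np.float64(-0.9), np.float64(-3.3)]
[np.float64(-11.7), np.float64(-0.9), np.float64(-3.9)]
[np.float64(-11.5), np.float64(-0.9), np.float64(-4.6)]
[np.float64(-11.2), np.float64(-0.9), np.float64(-5.3)]
[np.float64(-10.9), np.float64(-0.8), np.float64(-5.9)]
[np.float64(-10.5), np.float64(-0.8), np.float64(-6.5)]
```

Emit:
apply_moves:
  steps:
    - {"x":-12,"y":-1,"z":-3.5,"spin":0}
    - {"x":-12,"y":-1,"z":-4,"spin":0}
    - {"x":-11.5,"y":-1,"z":-4.5,"spin":0}
    - {"x":-11,"y":-1,"z":-5.5,"spin":0}
    - {"x":-11,"y":-1,"z":-6,"spin":0}
    - {"x":-10.5,"y":-1,"z":-6.5,"spin":0}

```text
time_s: 40.5
position: [0.5326, 0.0074, 0.2814]
tcp_rot: [[-0.087, -0.092, -0.992], [0.996, -0.002, -0.087], [0.006, -0.996, 0.092]]
force: [-0.0, 1.2, 3.0]
opening: 0.179
```

```bash
python3 - <<'E'
from h import *
arc(.6,7)
E
```

```text
a 1.0403271546331414 r 216.14949098710494 yc -0.6849745620791587 F [-0.   1.2  3. ] op 15.613328267893072 P [532.6   7.4 281.4] tilt [-0.092 -0.002 -0.996]
[np.float64(-11.4), np.float64(-0.9), np.float64(-7.4)]
[np.float64(-10.9), np.float64(-0.9), np.float64(-8.1)]
[np.float64(-10.3), np.float64(-0.8), np.float64(-8.7)]
[np.float64(-9.8), np.float64(-0.8), np.float64(-9.4)]
[np.float64(-9.2), np.float64(-0.7), np.float64(-10.0)]
[np.float64(-8.5), np.float64(-0.6), np.float64(-10.5)]
[np.float64(-7.8), np.float64(-0.6), np.float64(-11.0)]
```

Emit:
apply_moves:
  steps:
    - {"x":-11.5,"y":-1,"z":-7.5,"spin":0}
    - {"x":-11,"y":-1,"z":-8,"spin":0}
    - {"x":-10.5,"y":-1,"z":-9,"spin":0}
    - {"x":-10,"y":-1,"z":-9.5,"spin":0}
    - {"x":-9,"y":-0.5,"z":-10,"spin":0}
    - {"x":-8.5,"y":-0.5,"z":-10.5,"spin":0}
    - {"x":-8,"y":-0.5,"z":-11,"spin":0}

```text
time_s: 41.2
position: [0.4662, 0.0015, 0.2223]
tcp_rot: [[-0.087, -0.073, -0.994], [0.996, -0.004, -0.087], [0.002, -0.997, 0.073]]
force: [-1.8, -0.3, 3.3]
opening: 0.177
```

```bash
python3 - <<'E'
from h import *
arc(.25,6)
E
```

```text
a 0.6260906130890266 r 217.22897468596898 yc -0.7155117220254712 F [-1.8 -0.3  3.3] op 15.39145155639828 P [466.2   1.5 222.3] tilt [-0.073 -0.004 -0.997]
[np.float64(-7.3), np.float64(-0.5), np.float64(-11.5)]
[np.float64(-6.6), np.float64(-0.5), np.float64(-11.9)]
[np.float64(-5.8), np.float64(-0.4), np.float64(-12.3)]
[np.float64(-5.0), np.float64(-0.3), np.float64(-12.6)]
[np.float64(-4.2), np.float64(-0.2), np.float64(-12.8)]
[np.float64(-3.4), np.float64(-0.2), np.float64(-13.1)]
```

Emit:
apply_moves:
  steps:
    - {"x":-7.5,"y":-0.5,"z":-11.5,"spin":0}
    - {"x":-6.5,"y":-0.5,"z":-12,"spin":0}
    - {"x":-6,"y":-0.5,"z":-12,"spin":0}
    - {"x":-5,"y":0,"z":-12.5,"spin":0}
    - {"x":-4,"y":0,"z":-13,"spin":0}
    - {"x":0,"y":0,"z":0,"spin":0}

```text
time_s: 41.8
position: [0.4343, -0.0013, 0.1621]
tcp_rot: [[-0.089, -0.072, -0.993], [0.996, -0.008, -0.088], [-0.002, -0.997, 0.072]]
force: [0.9, 0.4, -0.7]
opening: 0.177
```

```bash
python3 - <<'E'
from h import *
arc(.05,5)
snap('side','s8.png'); im=cv2.imread('pics/s8.png'); cv2.imwrite('pics/s8z.png',cv2.resize(im[80:280,180:380],None,fx=3,fy=3,interpolation=cv2.INTER_CUBIC))
E
```

```text
a 0.3119974671530026 r 218.57722414353688 yc -0.7940838054201427 F [ 0.9  0.4 -0.7] op 15.439132762003812 P [434.3  -1.3 162.1] tilt [-0.072 -0.008 -0.997]
[np.float64(-2.5), np.float64(-0.1), np.float64(-11.2)]
[np.float64(-1.9), np.float64(-0.0), np.float64(-11.3)]
[np.float64(-1.3), np.float64(0.0), np.float64(-11.3)]
[np.float64(-0.8), np.float64(0.1), np.float64(-11.3)]
[np.float64(-0.2), np.float64(0.1), np.float64(-11.3)]
```

View pics/s8z.png

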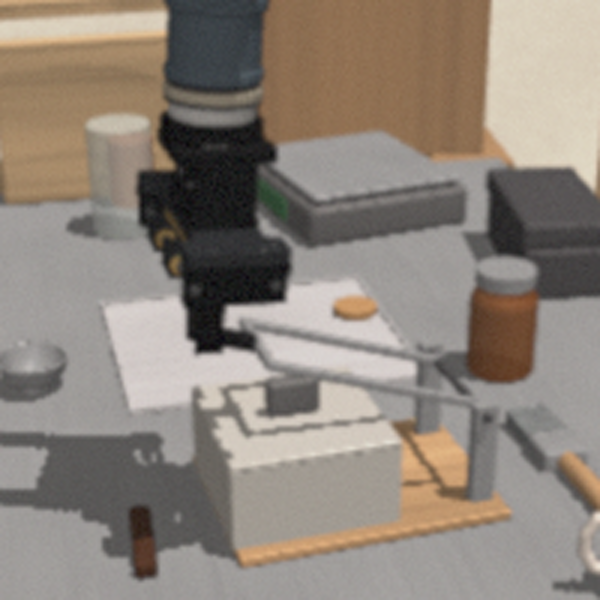

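Emit:
apply_moves:
  steps:
    - {"x":0,"y":0,"z":0,"spin":0}
    - {"x":0,"y":0,"z":0,"spin":0}
    - {"x":0,"y":0,"z":0,"spin":0}
    - {"x":0,"y":0,"z":10,"spin":0}
    - {"x":0,"y":0,"z":20,"spin":0}
    - {"x":0,"y":0,"z":10,"spin":0}
    - {"x":0,"y":0,"z":0,"spin":0}
  grip: 35

```text
time_s: 42.55
position: [0.4369, -0.001, 0.208]
tcp_rot: [[-0.089, -0.068, -0.994], [0.996, -0.008, -0.089], [-0.002, -0.998, 0.068]]
force: [0.5, -0.7, 0.4]
opening: 0.404
```

Emit:
apply_moves:
  steps:
    - {"x":-5,"y":0,"z":0,"spin":0}
    - {"x":0,"y":0,"z":0,"spin":0}
    - {"x":0,"y":0,"z":0,"spin":0}
    - {"x":0,"y":0,"z":0,"spin":0}
    - {"x":0,"y":0,"z":0,"spin":0}
  grip: 0

```text
time_s: 43.05
position: [0.4306, -0.0007, 0.2077]
tcp_rot: [[-0.089, -0.069, -0.994], [0.996, -0.008, -0.089], [-0.002, -0.998, 0.069]]
force: [0.1, 0.7, 0.5]
opening: 0.047
```

```bash
python3 - <<'E'
from h import *
arc(.05,2)
snap('side','s9.png'); im=cv2.imread('pics/s9.png'); cv2.imwrite('pics/s9z.png',cv2.resize(im[80:280,180:380],None,fx=3,fy=3,interpolation=cv2.INTER_CUBIC))
E
```

```text
a 0.4890057599467741 r 239.813426672727 yc 0.1143122609926781 F [0.1 0.7 0.5] op 4.04818077449048 P [430.6  -0.7 207.7] tilt [-0.069 -0.008 -0.998]
[np.float64(-7.5), np.float64(-0.7), np.float64(-52.1)]
[np.float64(4.5), np.float64(0.3), np.float64(-49.8)]
```

View pics/s9z.png

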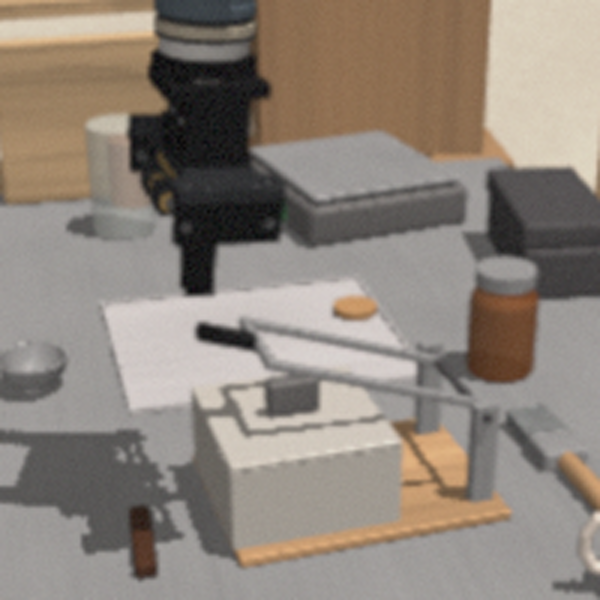

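Emit:
apply_moves:
  steps:
    - {"x":0,"y":0,"z":-12,"spin":0}
    - {"x":0,"y":0,"z":-12,"spin":0}
    - {"x":0,"y":0,"z":-12,"spin":0}
    - {"x":0,"y":0,"z":-10,"spin":0}
    - {"x":0,"y":0,"z":-10,"spin":0}
    - {"x":0,"y":0,"z":-10,"spin":0}
    - {"x":0,"y":0,"z":-8,"spin":0}

```text
time_s: 43.8
position: [0.4319, -0.0011, 0.1306]
tcp_rot: [[-0.089, -0.067, -0.994], [0.996, -0.008, -0.089], [-0.002, -0.998, 0.067]]
force: [0.4, -0.1, -0.0]
opening: 0.003
```

```bash
python3 - <<'E'
from h import *
tgt(429,-1,105,95)
E
```

```text
t 43.8 at [431.9  -1.1 130.6] yaw 95.1 tilt [-0.067 -0.008 -0.998] F [ 0.4 -0.1 -0. ] op 0.2 j [ -14.   27.  112.   -2.   45. -108.]
d [ -2.9   0.1 -25.6] spin -0.002
```

```bash
python3 - <<'E'
from h import *
snap('side','s10.png'); im=cv2.imread('pics/s10.png'); cv2.imwrite('pics/s10z.png',cv2.resize(im[80:280,180:380],None,fx=3,fy=3,interpolation=cv2.INTER_CUBIC))
E
```

```text
(no output)
```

View pics/s10z.png

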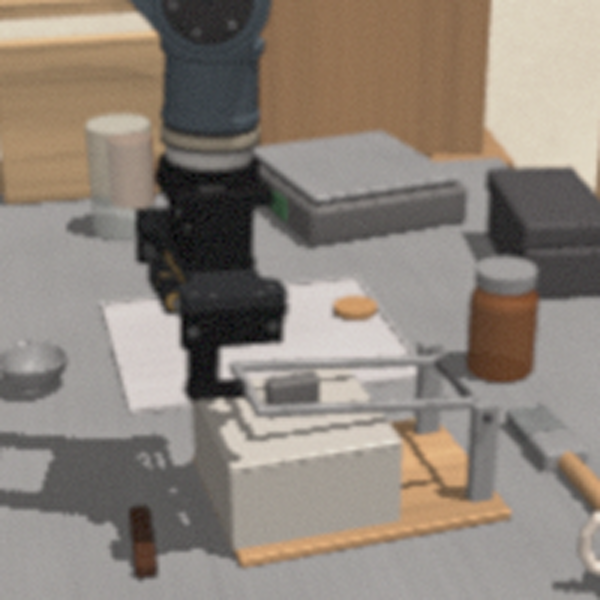

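Bail is following (force had just relaxed). Press the rest.

Emit:
apply_moves:
  steps:
    - {"x":-2,"y":0,"z":-8,"spin":0}
    - {"x":0,"y":0,"z":-8,"spin":0}
    - {"x":0,"y":0,"z":-6,"spin":0}

```text
time_s: 44.15
position: [0.4298, -0.0011, 0.1063]
tcp_rot: [[-0.089, -0.067, -0.994], [0.996, -0.008, -0.089], [-0.002, -0.998, 0.067]]
force: [-0.6, -1.2, 0.4]
opening: 0.007
```

```bash
python3 - <<'E'
from h import *
tgt(429,-1,105,95)
E
```

```text
t 44.15 at [429.8  -1.1 106.3] yaw 95.1 tilt [-0.067 -0.008 -0.998] F [-0.6 -1.2  0.4] op 0.6 j [ -14.   30.  113.   -2.   41. -108.]
d [-0.8  0.1 -1.3] spin -0.002
```

Emit:
apply_moves:
  steps:
    - {"x":0,"y":0,"z":-2,"spin":0}
    - {"x":0,"y":0,"z":-2,"spin":0}

```text
time_s: 44.35
position: [0.4298, -0.0012, 0.1054]
tcp_rot: [[-0.089, -0.067, -0.994], [0.996, -0.009, -0.089], [-0.003, -0.998, 0.068]]
force: [-4.9, 1.9, 35.6]
opening: 0.008
```

Emit:
apply_moves:
  steps:
    - {"x":0,"y":0,"z":-2,"spin":0}

```text
time_s: 44.45
position: [0.4298, -0.0012, 0.1055]
tcp_rot: [[-0.09, -0.066, -0.994], [0.996, -0.009, -0.089], [-0.003, -0.998, 0.067]]
force: [-3.8, 0.4, 24.5]
opening: 0.002
```

Stop reached (≈25–35 N at the fingertips). Retreat upward and clear of the scene.

Emit:
apply_moves:
  steps:
    - {"x":0,"y":0,"z":10,"spin":0}
    - {"x":0,"y":0,"z":30,"spin":0}
    - {"x":0,"y":0,"z":45,"spin":0}
    - {"x":0,"y":0,"z":45,"spin":0}
    - {"x":0,"y":10,"z":30,"spin":0}
    - {"x":0,"y":35,"z":10,"spin":0}
    - {"x":0,"y":45,"z":0,"spin":0}
    - {"x":0,"y":45,"z":0,"spin":0}
    - {"x":0,"y":45,"z":0,"spin":0}
    - {"x":0,"y":40,"z":0,"spin":0}
    - {"x":0,"y":30,"z":0,"spin":0}
    - {"x":0,"y":0,"z":0,"spin":0}

```text
time_s: 45.65
position: [0.4315, 0.2576, 0.2838]
tcp_rot: [[-0.084, -0.052, -0.995], [0.996, -0.008, -0.084], [-0.003, -0.999, 0.052]]
force: [-0.6, -0.9, 0.7]
opening: 0.003
```

```bash
python3 - <<'E'
from h import *
tgt(429,-1,105,95)
snap('side','s11.png'); im=cv2.imread('pics/s11.png'); cv2.imwrite('pics/s11z.png',cv2.resize(im[140:280,220:380],None,fx=4,fy=4,interpolation=cv2.INTER_CUBIC))
snap('top','t11.png'); im=cv2.imread('pics/t11.png'); cv2.imwrite('pics/t11z.png',cv2.resize(im[150:290,220:350],None,fx=4,fy=4,interpolation=cv2.INTER_CUBIC))
a=np.radians(5)
def W(x,y,z): return [(C[0]+np.cos(a)*x-np.sin(a)*y)/1000,(C[1]+np.sin(a)*x+np.cos(a)*y)/1000,z/1000]
p=imaging.camera_params('side')
for b in(0,.05,.1):
  print(((proj(p,[W(135-r*np.cos(b),y,90+r*np.sin(b)) for r,y in((230,0),(180,-42),(180,42))])-[220,140])*4).round().tolist())
p=imaging.camera_params('top')
print('top cover corners',((proj(p,[W(x,y,85) for x,y in((-69,-69),(-69,69),(69,69),(69,-69))])-[220,150])*4).round().tolist())
print('handle',((proj(p,[W(x,0,117) for x in (-22,22)])-[220,150])*4).round().tolist())
E
```

```text
t 45.65 at [431.5 257.6 283.8] yaw 94.8 tilt [-0.052 -0.008 -0.999] F [-0.6 -0.9  0.7] op 0.3 j [ 18.  18.  94.   1.  71. -77.]
d [  -2.5 -258.6 -178.8] spin 0.003
[[83.0, 321.0], [182.0, 342.0], [147.0, 277.0]]
[[82.0, 304.0], [182.0, 328.0], [147.0, 264.0]]
[[83.0, 286.0], [183.0, 315.0], [148.0, 251.0]]
top cover corners [[368.0, 402.0], [140.0, 421.0], [123.0, 196.0], [346.0, 178.0]]
handle [[248.0, 328.0], [241.0, 255.0]]
```

View pics/s11z.png

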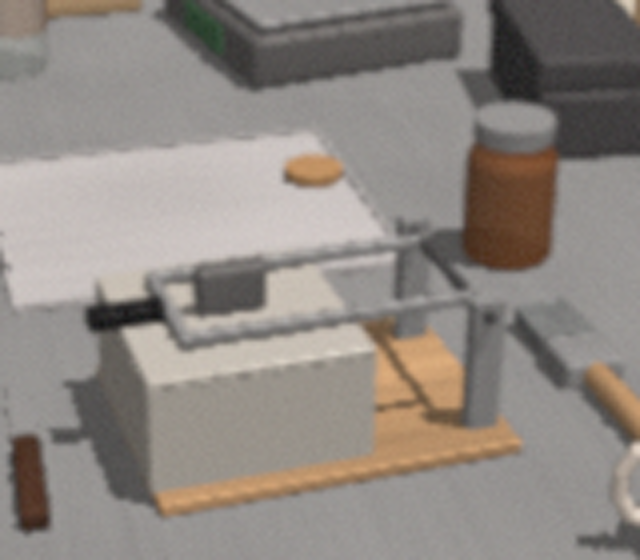

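View pics/t11z.png

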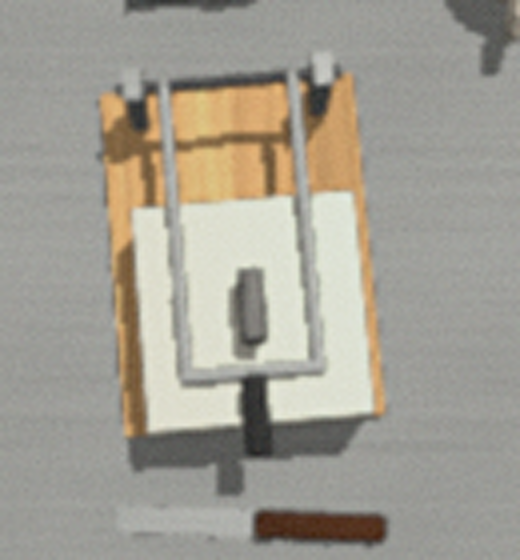

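View pics/t11.png

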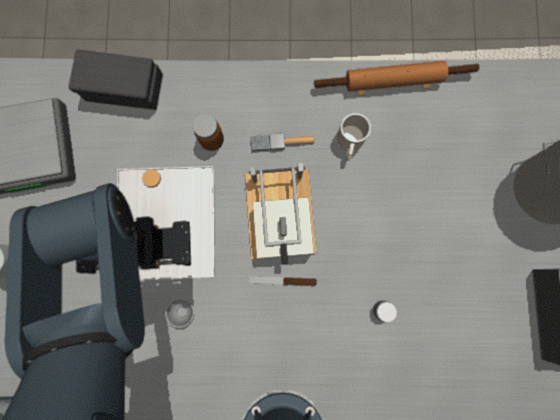

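```bash
python3 - <<'E'
from h import *
from scipy.optimize import least_squares
from scipy.spatial.transform import Rotation as Ro
im=cv2.imread('pics/t11.png');cv2.imwrite('pics/t12z.png',cv2.resize(im[190:270,240:330],None,fx=7,fy=7,interpolation=cv2.INTER_CUBIC)[:600])
im=cv2.imread('pics/s11.png');cv2.imwrite('pics/s12z.png',cv2.resize(im[195:275,235:325],None,fx=7,fy=7,interpolation=cv2.INTER_CUBIC)[:600])
E
```

```text
(no output)
```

View pics/t12z.png

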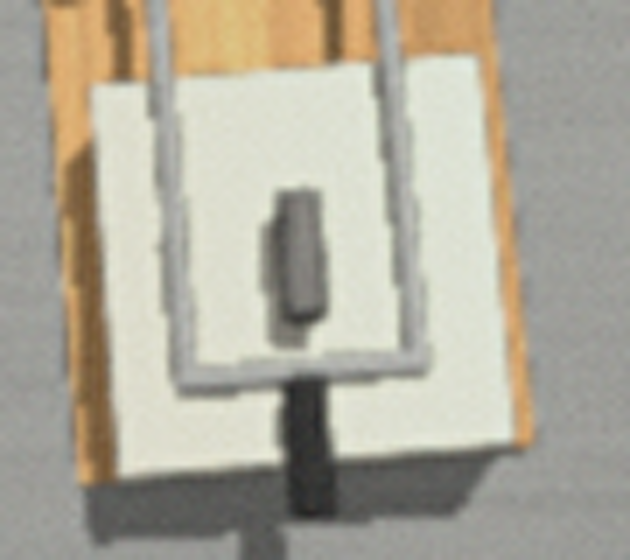

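View pics/s12z.png

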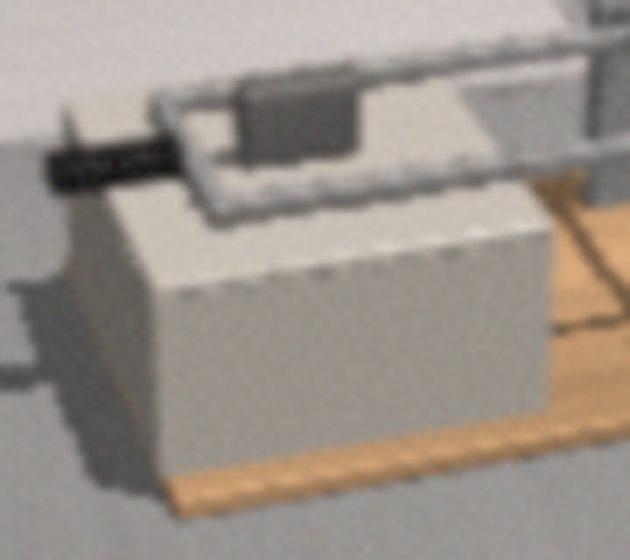

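```bash
python3 - <<'E'
from h import *
from scipy.optimize import least_squares
from scipy.spatial.transform import Rotation as Ro
P=imaging.camera_params('top');S=imaging.camera_params('side')
u=lambda z,k,o:(np.array(z,float)+.5)/k-.5+o
ot=u([[93,86],[477,58],[512,446],[119,477]],7,[240,190])
Lt=np.array([[69,69,75],[69,-69,75],[-69,-69,75],[-69,69,75.]])
os_=u([[162,482],[551,408],[157,288],[551,230],[66,108]],7,[235,195])
Ls=np.array([[-69,-69,0],[69,-69,0],[-69,-69,75],[69,-69,75],[-69,69,75.]])
def X(v,L): return (L@Ro.from_euler('ZYX',v[3:]).as_matrix().T+v[:3])/1000
f=lambda v:np.r_[(proj(P,X(v,Lt))-ot).ravel(),(proj(S,X(v,Ls))-os_).ravel()]
s=least_squares(f,[509,6,10,.087,0,0]);print('cover',s.x.round(3));print(s.fun.round(1))
ob=u([[127,437],[382,413],[100,97],[353,76]],4,[220,150])
Lb=np.array([[-74,85,10],[-74,-85,10],[155,85,10],[155,-85,10.]])
osb=u([[162,514],[520,446]],4,[220,140]); Lsb=np.array([[-74,-85,10],[155,-85,10.]])
g=lambda v:np.r_[(proj(P,X(np.r_[v[:2],0,v[2],0,0],Lb))-ob).ravel()]
s=least_squares(g,[509,6,.087]);print('board',s.x.round(3),s.fun.round(1))
g2=lambda v:np.r_[g(v),(proj(S,X(np.r_[v[:2],0,v[2],0,0],Lsb))-osb).ravel()]
s=least_squares(g2,[509,6,.087]);print('board',s.x.round(3),s.fun.round(1))
E
```

```text
cover [ 5.03974e+02  1.01100e+00  7.76500e+00  8.30000e-02 -7.00000e-03
 -2.40000e-02]
[-0.6 -0.5  0.4 -1.   0.5 -0.3 -0.4 -0.2 -0.2  0.3 -0.2  0.9 -0.9  0.3
  0.3 -0.8 -0.8 -0.1]
board [5.08201e+02 5.80700e+00 8.80000e-02] [-0.7  0.4  1.   0.9 -0.3 -0.7 -0.1 -0.7]
board [5.0853e+02 4.5350e+00 9.2000e-02] [-0.1  0.4  1.6  0.6  0.  -0.7  0.2 -0.9 -0.9 -1.6  0.2 -1.1]
```

```bash
python3 - <<'E'
from h import *
print(job.hand_in())
E
```

```text
the job is handed in; nothing more can be done
None
```

I stacked the four bars on the sheet as two crossed layers on the raised square, set the white cover over them and swung the bail down to its stop. I handed the job in at about 46 s, and no verdict came back.

**Tower:** before covering, the wrist pictures showed each bar within about 2–3 mm of its place and in line with it. One second-layer bar was set about 2 mm short of its place on purpose, to keep the gripper clear of the bail. I could not see the bars again once the cover was on.

**Cover:** a fit to the top and side pictures put it about 6 mm off centre (limit 14 mm) and down on the board. The fitted tilt was about 0.02 rad (limit 0.06).

**Bail:** it met its stop with about 25–35 N at the fingertips. In the side picture it sat at roughly 0.01 rad (limit 0.05).

**Other points:**
- The two cover fits disagreed by about 2 mm across the board. Both gave the cover's rim at about 7–8 mm, where the board's top is at 10 mm, which I take as measurement error.
- The tool had tilted up to 0.16 rad during the moves, though this did no visible harm.
- I saw neither a knock to the cover nor a slackened grip.
- The other things looked unmoved in the last top picture; the arm was hiding part of it.

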